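Set up the folding indexing stand and present a bearing stack to the indicator

ROBOT

A 7-joint arm with a two-finger parallel gripper is mounted at the origin on a cart in front of the work surface, level with it; the furniture and walls round the work are solid. World frame = base frame: x ahead of the robot, y to its left, z up, the work surface at z = 0. Lengths are in mm, angles in rad, forces in N, time in s.
With the tool pointing down it reaches from about 425 to 950 mm from the base axis. Payload 4.7 kg.
Tool frame: the origin (TCP) lies between the finger pads; the fingertips stand 22 mm ahead of it and the grasp point (between the pads) lies 3 mm ahead of it; z points along the fingers, y is the line along which they close (so a half turn about z gives the same grasp; the last joint's range is limited). The gripper opens to 85 mm and grips with 20 to 120 N. Pads are 22 mm wide; open, the fingers measure 114 mm over their backs; the gripper's body (76 mm by 85 mm) begins 54 mm behind the grasp point. The pads swing forward as they close: fully open they stand 13 mm farther back than shut.
Start: joints at [-1.229, 0.469, -0.049, 1.532, 0.024, 1.141, -0.082], TCP at [244.555, 629.157, 253.335] pointing down, gripper open.
Joint ranges: [-2.59, 2.59], [-0.33, 1.99], [-1.39, 1.29], [0.1, 2.45], [-1.04, 4.18], [0.21, 1.99], [-2.66, 2.66]. Speed limits (rad/s): [2.57, 2.57, 3.14, 3.14, 3.14, 3.14, 3.14].

INTERFACE

Orientations are given as a unit quaternion [w, x, y, z].
In Python, from station import readout, viewer, bot gives the robot as it stands.
- The arm moves only by the tool move_arm, never from a script. Its arguments are lists of equal length, an entry for each row: "linear": the shift along the tool's x, y, z as a fraction of full scale, a list of three; "rotation": the turn, a rotation vector about the tool's x, y, z as a fraction of full scale, a list of three; "fingers": the opening, from -1 (shut) to 1 (fully open). A call has 1 to 8 rows; each row shifts and turns the commanded pose from where the row before left it, along the tool's axes as they then stand; what a row does not reach is not made up. Full scale, the value 1, is 0.2 m for a shift and 0.5 rad for a turn. A row lasts 1/12 s, in which the tool goes at most 41.7 mm and 7.16 degrees, less where a joint would pass 70% of its speed; a pose out of reach is approached as far as the arm can. A call with a number of a shift or a turn outside -1 to 1 is refused whole. A call with a gripper value outside its range is refused whole. The fingers move at their own pace and stop on an object; "newtons" is the grip in N (left out, the last holds). Time passes only in rows, so rows that do not move let the fingers close. It gives the time, the measured TCP pose, the force, the opening and the grip force at its end, in the units of the state.
- readout.sense(): the state, without advancing time (a new reading comes with each control period).
- viewer.capture(name): name is "scene" or "top" or "wrist"; returns the picture (384x512x3 uint8, red, green, blue); there is no depth.
- viewer.calibration(name): a dict with "mtx" (3x3 intrinsics, pixels), "rvec" (rotation vector, rad) and "tvec" (3), from world to camera coordinates, as OpenCV has them. Camera axes: x right, y down, z forward; pixel columns grow to the right and rows downward; lengths in mm; the calibration is good to about 2 mm. A picture is of the moment at which its call begins: read the wrist's pose just before it. calibration takes no time and is no camera call; for the wrist camera it gives the pose at the moment of the call.
- bot.close_job(): hands the job in; it is judged then, once.
The state is a dict: "t": time; "joint_positions": joint angles; "dq": joint speeds; "effort": joint torques, N m; "tcp_pos": TCP position; "ee_rot": TCP orientation; "wrist_force": force on the tool from outside, world axes, zero at the start; "wrist_torque": the same for the moment, N m; "gripper_width": finger opening in mm; "grasp_force": force on a finger pad.
Only numpy, scipy, OpenCV 4.12 (cv2) and the standard library are available. Lean on these libraries where they do the work, as an engineer would, in place of code of your own. Each camera call takes 0.05 s, during which the arm holds its last target. There are 200 camera calls.

TASK

Set up the portable indexing stand and load it for gauging: first swing both outrigger legs out until each clicks home at its stop, then take the single bearing that lies near the front edge of the bench and every distance ring beside it, and thread them onto the front arbor (the one with the red dot), the widest at the bottom and the narrowest on top, all lying flat. Finally turn the table one station anticlockwise, as seen from above, so that the loaded arbor clicks in at the dial indicator; leave the other things on the bench alone.

Things in the scene. Friction and masses are not known exactly. Their poses are not given: they have to be found in the camera images.
- leg_left (a joint): swing of the left outrigger leg, rad: 0 = folded, pointing to the stand's front (towards the robot); grows as the tip swings outward to the left (in plan, about a vertical hinge); 1.6 = stop, leg square to the stand. Friction holds it anywhere, but from about 1.05 a spring ball resists (some 4 N at the knob) and pushes the leg back if it is let go too early; past 1.35 the ball drops behind a nose, snaps the leg on to the stop at 1.6 and holds it. It starts at 0 to 0.35
- leg_right (a joint): the same for the right leg, whose tip swings outward to the right; 0 folded, 1.6 seated
- leg_left_knob (a point): middle of the upright red knob (17 mm across, top 74 mm and bottom 28 mm above the bench; the steel leg below it reaches up to 24 mm) at the tip of the left leg, 115 mm from its hinge
- leg_right_knob (a point): the same on the right leg
- leg_left_hinge (a point): point on the left leg's vertical hinge axis, at knob height; axes are those of the stand (x to its rear, y to its left)
- leg_right_hinge (a point): the same for the right leg
- table (a joint): turn of the round table (164 mm across, top 60 mm above the bench) about its vertical axis, rad, growing anticlockwise from above. Detents at 0 (start: the arbor to load is at the front), 2.094 (that arbor at the dial indicator, rear right) and 4.189; stops at -0.25 and 4.44. A spring ball holds it in a detent: it takes about 7 N at a handle knob to leave one, and the ball pulls the table in over the last 0.1 rad
- table_axis (a point): point on the table's axis, at the height of the handle knobs' middle; axes are those of the stand
- handle_a (a point): middle of an upright black handle knob (17 mm across, from 59 to 82 mm above the bench) on a short spoke outside the table's rim, 105 mm from the axis; with the table at 0 it is the front right one
- handle_b (a point): the same, the rear one with the table at 0
- handle_c (a point): the same, the front left one with the table at 0
- arbor (a point): centre of the seat at the foot of the arbor to load: the one of the three upright arbors that is nearest the stand's front (robot side) at the start, 52 mm from the table's axis, with a red dot on the table beside it. The seat is a boss 44 mm across, 18 mm above the table; z points up the arbor. Above the seat the arbor is 30 mm thick for 13 mm, then 24 mm thick to 55 mm, then a cone down to 14 mm thick at its top, 64 mm above the seat
- bearing_mid (a point): centre of the bearing to load: a sealed steel ball bearing with black seals, 62 mm outside, 35 mm bore, 14 mm thick, lying among the rings near the front edge of the bench, left of the stand, nearer that edge than any bearing of the big heap behind (the heap stays; its nearest bearings lie about 0.55 m ahead of the robot); z is its axis
- ring_55: dark steel distance ring, 55 mm outside, bore 27.6 mm, 10 mm thick; origin at its centre, z its axis; lies flat at the start; may be absent
- ring_48: brass distance ring, 48 mm outside, bore 27.6 mm, 10 mm thick; origin at its centre, z its axis; lies flat at the start; may be absent
- ring_41: aluminium (pale grey) distance ring, 41 mm outside, bore 27.6 mm, 10 mm thick; origin at its centre, z its axis; lies flat at the start; may be absent
- ring_34: copper-coloured distance ring, 34 mm outside, bore 27.6 mm, 10 mm thick; origin at its centre, z its axis; lies flat at the start; may be absent
- marker: black marker pen, 125 mm, a bystander
- marker_red: red marker pen, 125 mm, a bystander
- tally_counter: hand tally counter, 91 mm, a bystander

How it is judged:
By the outcome, as a careful person would: the job done as asked, in the order asked, and still so for the second after the job is handed in, with the robot touching nothing.
Of ring_55, ring_48, ring_41, ring_34 only 2 to 4 are there at a start; the rules pass over those that are not, and their reading is None.
At some moment in a run one of bearing, ring_55, ring_48, ring_41, ring_34 may be knocked a few centimetres aside while the robot is not near it.
Once in a run the grip may slacken for a moment while it holds something.
It also fails if it takes over 210 s, if anything falls off the work surface, if the arm or the gripper's body presses on something with over 40 N, if the wrist force passes 120 N, or if a joint passes its speed limit or range.

## Working session

There is one attempt and no reset: what is moved stays moved. The work goes in short steps, Python scripts to look and compute and a tool call to move; the robot and the scene stay as the last step left them, time stands still between calls to the robot, and variables do not carry over. Pictures are saved under pics/ and viewed, at most 14 in all, crops included, and the job is handed in when it is done.

Besides the shell and the picture viewer there is one more tool, called after "Request:" as name(argument=value, ...) on one line, values as JSON. move_arm: Moves the arm, as the interface text tells. Its arguments: {"type":"object","properties":{"linear":{"type":"array","items":{"type":"array","items":{"type":"number","minimum":-1,"maximum":1}}},"rotation":{"type":"array","items":{"type":"array","items":{"type":"number","minimum":-1,"maximum":1}}},"fingers":{"type":"array","items":{"type":"number"}},"newtons":{"type":"number"}},"required":["linear","rotation","fingers"]}

```bash
ls; mkdir -p pics
cat > h.py <<'E'
import sys; sys.path.insert(0,'.')
import numpy as np, cv2
from station import readout, viewer, bot
def cal(n):
    c=viewer.calibration(n); R=cv2.Rodrigues(np.array(c['rvec'],float))[0]
    return np.array(c['mtx'],float),R,np.array(c['tvec'],float).ravel()
def ray(n,uv,z,c=None):
    K,R,t=c or cal(n); d=R.T@np.linalg.inv(K)@np.array([uv[0],uv[1],1.]); o=-R.T@t
    return o+d*(z-o[2])/d[2]
def proj(n,p,c=None):
    K,R,t=c or cal(n); q=(R@np.atleast_2d(p).T).T+t; q=q@K.T; return q[:,:2]/q[:,2:]
def snap(n,f):
    im=viewer.capture(n); cv2.imwrite('pics/'+f,im[:,:,::-1]); return im
E
python3 - <<'E'
from h import *
a=snap('scene','s0.png');b=snap('top','t0.png')
cv2.imwrite('pics/t0b.png',cv2.resize(b[:,:,::-1],(800,600),interpolation=cv2.INTER_CUBIC))
cv2.imwrite('pics/s0b.png',cv2.resize(a[:,:,::-1],(800,600),interpolation=cv2.INTER_CUBIC))
print(readout.sense())
for n in('scene','top'):
    K,R,t=cal(n);print(n,K,-R.T@t)
E
```

```text
pics
{'t': 0.1, 'joint_positions': array([-1.2289074 ,  0.46938776, -0.04858607,  1.53356761,  0.02410951,
        1.14099996, -0.08230108]), 'dq': array([ 0.00055456, -0.00264092, -0.00181226, -0.00183014, -0.00055314,
        0.00017043, -0.00039763]), 'effort': array([ 1.13685062e-03, -5.11512136e+01, -4.68290818e-02, -2.38391823e+01,
        1.07869471e-02,  4.34331101e-03, -1.03197263e-05]), 'tcp_pos': array([244.40491666, 628.68127552, 252.3510181 ]), 'ee_rot': array([-1.27171851e-04,  1.84322466e-01,  9.82865423e-01, -8.79242626e-04]), 'wrist_force': array([-0.3498816 , -0.77930945, -0.43929205]), 'wrist_torque': array([0.00128795, 0.00255759, 0.01471174]), 'grasp_force': 0.0, 'gripper_width': 85.1871026542529}
scene [[475.46537413   0.         253.64920782]
 [  0.         475.46537413 191.59360525]
 [  0.           0.           1.        ]] [ -72.81749394  982.74570926 1575.19242785]
top [[466.84243767   0.         245.37648157]
 [  0.         466.84243767 187.89539358]
 [  0.           0.           1.        ]] [ 365.47002773   -3.85832462 1501.30163668]
```

View pics/t0b.png

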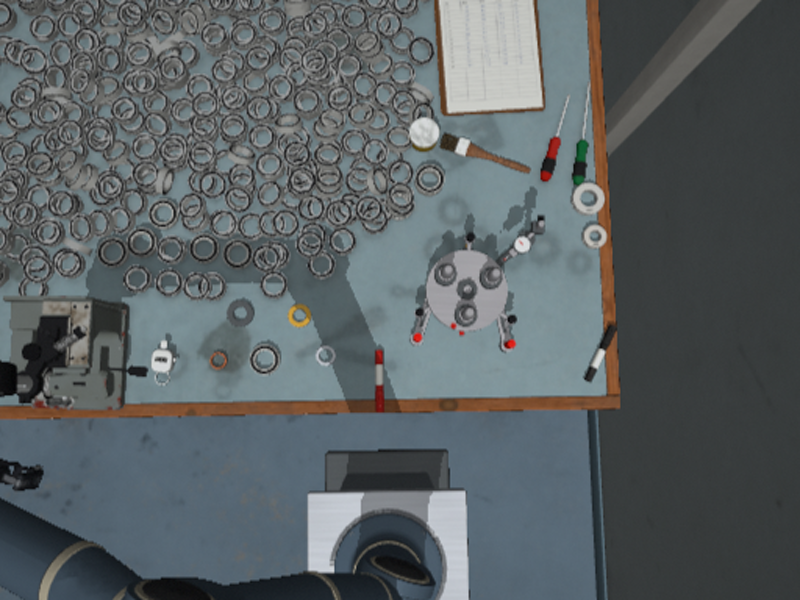

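View pics/s0b.png

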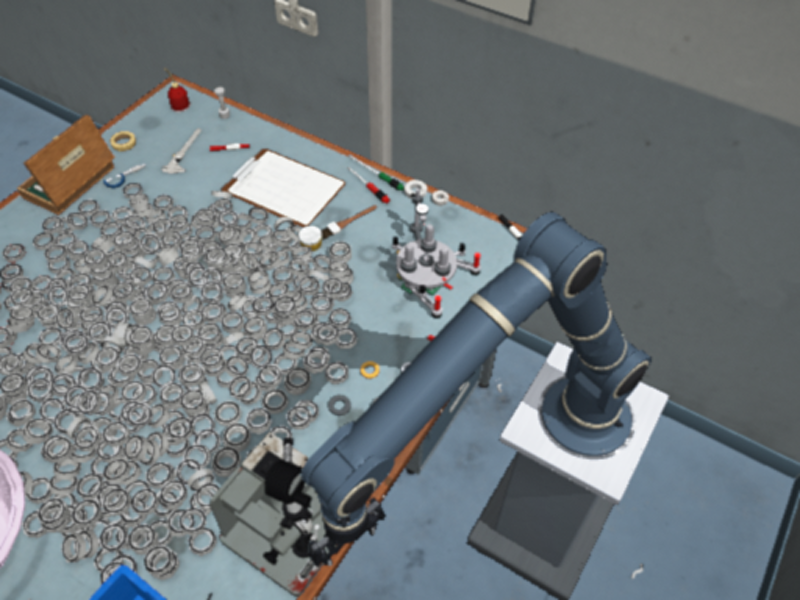

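The top picture shows all four rings: ring_55 dark (240,312), brass ring_48 (300,315), copper ring_34 (219,360) and aluminium ring_41 (325,355). The bearing is at (264,358). The stand is at (467,288) and the red knobs are at (417,338) and (510,344). In the scene picture the arm hides the front rings.

Run:
```python
from h import *
s=512/800
for n,p,z in [('knobL',(417,337),74),('knobR',(510,343),74),('hc',(422,317),82),('ha',(506,318),82),('hb',(470,238),82),('table',(467,289),60),('r55',(240,312),10),('r48',(300,315),10),('r34',(219,360),10),('brg',(264,358),14),('r41',(325,355),10),('mred',(379,380),5),('edge',(379,402),0),('tally',(163,357),0)]:
    print(n,ray('top',(p[0]*s,p[1]*s),z).round(1))
b=cv2.imread('pics/t0.png')
A=cv2.resize(b[140:240,250:350],(600,600),interpolation=cv2.INTER_CUBIC)
cv2.imwrite('pics/cropA.png',A)
hsv=cv2.cvtColor(b,cv2.COLOR_BGR2HSV)
m=((hsv[...,0]<6)|(hsv[...,0]>174))&(hsv[...,1]>150)&(hsv[...,2]>90)
nn,l,st,c=cv2.connectedComponentsWithStats(m.astype('uint8'))
for i in range(1,nn):
    if st[i,4]>2: print(st[i],c[i].round(1),ray('top',c[i],74).round(1))
```

```text
knobL [448.3 -67.1  74. ]
knobR [ 433.5 -248.5   74. ]
hc [486.7 -77.4  82. ]
ha [ 481.9 -241.1   82. ]
hb [ 641.7 -175.9   82. ]
table [ 543.  -169.4   60. ]
r55 [509.6 292.3  10. ]
r48 [501.3 169.1  10. ]
r34 [412.1 334.5  10. ]
brg [414.5 242.2  14. ]
r41 [418.6 118.4  10. ]
mred [366.1   9.2   5. ]
edge [321.6  10.    0. ]
tally [420.5 451.9   0. ]
[350  88   9  14  78] [353.8  94.2] [ 826.4 -349.7   74. ]
[346 109   7   7  37] [348.7 112.2] [ 768.4 -330.9   74. ]
[289 207   3   3   7] [289.7 208. ] [ 470.6 -137.5   74. ]
[265 213   5   6  24] [266.9 215.3] [449.4 -67.1  74. ]
[294 212   3   2   5] [294.8 212.6] [ 456.3 -152.7   74. ]
[323 217   7   6  26] [326.1 219.8] [ 432.6 -247.6   74. ]
[240 224   5   9  36] [242.4 228. ] [412.    8.4  74. ]
[241 247   5  17  77] [242.8 255.4] [329.5   8.5  74. ]
[ 23 257   6   4  15] [ 25.1 258.8] [330.4 667.7  74. ]
```

View pics/cropA.png

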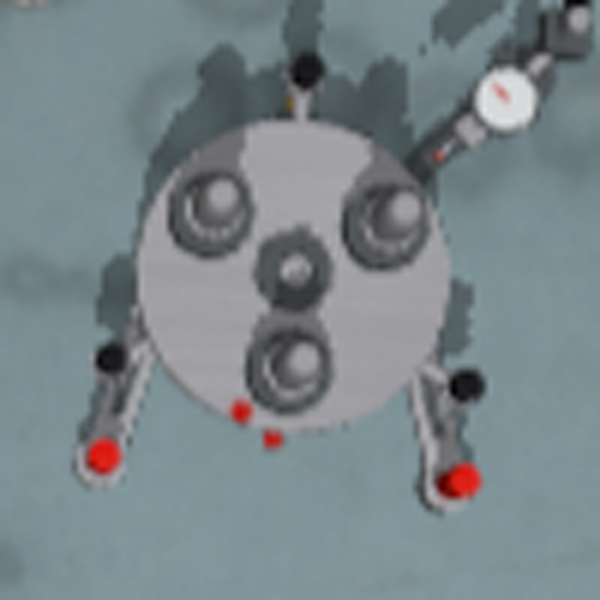

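The crop shows the arbors on their bosses, with the front one at crop (290,370). The handles are at c (111,359), a (467,386) and b (307,71), and the red knobs at (104,457) and (460,482). Next I need a planner helper that turns waypoints into tool-axis rows, and then I can move.

```bash
cat >> h.py <<'E'
from scipy.spatial.transform import Rotation as Ro
def Rt(yaw): return Ro.from_matrix(np.array([[np.cos(yaw),np.sin(yaw),0],[np.sin(yaw),-np.cos(yaw),0],[0,0,-1.]]))
def pose():
    s=readout.sense(); q=s['ee_rot']; return s['tcp_pos'],Ro.from_quat([q[1],q[2],q[3],q[0]])
def yaw(): m=pose()[1].as_matrix(); return np.arctan2(m[1,0],m[0,0])
def plan(wps,vmax=39,rmax=.115,start=None):
    """wps: (x,y,z,yaw[,nrows]); prints rows in fractions"""
    p,R=start or pose(); L=[];W=[]
    for w in wps:
        T=np.array(w[:3],float); RT=Rt(w[3]); y0=np.arctan2(*R.as_matrix()[[1,0],0]); dy=w[3]-y0
        dy=(dy+np.pi)%(2*np.pi)-np.pi
        n=w[4] if len(w)>4 else int(max(1,np.ceil(np.linalg.norm(T-p)/vmax),np.ceil(abs(dy)/rmax)))
        p0=p.copy()
        for i in range(n):
            tp=p0+(T-p0)*(i+1)/n; tR=Rt(y0+dy*(i+1)/n)
            L.append((R.inv().apply(tp-p)/200).round(3).tolist()); W.append(((R.inv()*tR).as_rotvec()/.5).round(3).tolist())
            p=p+R.apply(np.array(L[-1])*200); R=R*Ro.from_rotvec(np.array(W[-1])*.5)
    for i in range(0,len(L),8): print('L',L[i:i+8],'\nR',W[i:i+8])
    print('end',p.round(1),len(L))
def arc(c,r,a0,a1,z,yoff,n):
    """waypoints on circle, world polar angles; tool yaw = angle+yoff"""
    return [(c[0]+r*np.cos(a),c[1]+r*np.sin(a),z,a+yoff,1) for a in np.linspace(a0,a1,n+1)[1:]]
E
python3 - <<'E'
from h import *
plan([(320,440,270,np.pi-.38),(440,110,220,np.pi-.4),(449,-67,190,np.pi-.4)])
E
```

```text
L [[-0.116, -0.124, -0.014], [-0.116, -0.123, -0.015], [-0.116, -0.124, -0.015], [-0.116, -0.123, -0.015], [-0.116, -0.123, -0.014], [-0.117, -0.123, -0.015], [-0.117, -0.131, 0.025], [-0.117, -0.131, 0.025]] 
R [[-0.004, 0.0, 0.003], [0.0, 0.0, 0.003], [0.0, 0.0, 0.003], [0.0, 0.0, 0.003], [0.0, 0.0, 0.003], [0.0, 0.0, 0.003], [0.0, 0.0, 0.004], [0.0, 0.0, 0.004]]
L [[-0.117, -0.13, 0.025], [-0.118, -0.131, 0.025], [-0.118, -0.13, 0.025], [-0.118, -0.129, 0.025], [-0.119, -0.13, 0.025], [-0.118, -0.129, 0.025], [-0.119, -0.129, 0.025], [-0.12, -0.129, 0.025]] 
R [[0.0, 0.0, 0.004], [0.0, 0.0, 0.004], [0.0, 0.0, 0.004], [0.0, 0.0, 0.004], [0.0, 0.0, 0.004], [0.0, 0.0, 0.004], [0.0, 0.0, 0.004], [0.0, 0.0, 0.004]]
L [[-0.077, -0.16, 0.03], [-0.077, -0.159, 0.03], [-0.077, -0.16, 0.03], [-0.077, -0.159, 0.03], [-0.077, -0.16, 0.03]] 
R [[0.0, 0.0, 0.0], [0.0, 0.0, 0.0], [0.0, 0.0, 0.0], [0.0, 0.0, 0.0], [0.0, 0.0, 0.0]]
end [448.9 -67.  189.9] 21
```

Request:
move_arm(linear=[[-0.116,-0.124,-0.015],[-0.116,-0.123,-0.015],[-0.116,-0.124,-0.015],[-0.116,-0.123,-0.015],[-0.116,-0.123,-0.015],[-0.117,-0.123,-0.015],[-0.117,-0.131,0.025],[-0.117,-0.131,0.025]], rotation=[[-0.004,0,0.003],[0,0,0.003],[0,0,0.003],[0,0,0.003],[0,0,0.003],[0,0,0.003],[0,0,0.004],[0,0,0.004]], fingers=[1,1,1,1,1,1,1,1])

```text
t: 0.77
tcp_pos: [344.5, 372.8, 261.0]
ee_rot: [0.0, 0.191, 0.982, 0.001]
wrist_force: [0.8, -0.3, -0.3]
gripper_width: 85.3
grasp_force: 0.0
```

Request:
move_arm(linear=[[-0.117,-0.13,0.025],[-0.118,-0.131,0.025],[-0.118,-0.13,0.025],[-0.118,-0.129,0.025],[-0.119,-0.13,0.025],[-0.118,-0.129,0.025],[-0.119,-0.129,0.025],[-0.12,-0.129,0.025]], rotation=[[0,0,0.004],[0,0,0.004],[0,0,0.004],[0,0,0.004],[0,0,0.004],[0,0,0.004],[0,0,0.004],[0,0,0.004]], fingers=[1,1,1,1,1,1,1,1])

```text
t: 1.43
tcp_pos: [440.2, 108.8, 220.2]
ee_rot: [0.0, 0.199, 0.98, 0.001]
wrist_force: [0.9, 0.1, -0.6]
gripper_width: 85.2
grasp_force: 0.0
```

Request:
move_arm(linear=[[-0.077,-0.16,0.03],[-0.077,-0.159,0.03],[-0.077,-0.16,0.03],[-0.077,-0.159,0.03],[-0.077,-0.16,0.03],[0,0,0],[0,0,0]], rotation=[[0,0,0],[0,0,0],[0,0,0],[0,0,0],[0,0,0],[0,0,0],[0,0,0]], fingers=[1,1,-0.25,-0.25,-0.25,-0.25,-0.25])

```text
t: 2.02
tcp_pos: [448.5, -68.4, 189.7]
ee_rot: [-0.0, 0.201, 0.98, 0.001]
wrist_force: [0.1, 0.1, 0.3]
gripper_width: 32.2
grasp_force: 0.0
```

Run:
```python
from h import *
s=readout.sense();print(s['t'],s['tcp_pos'],s['joint_positions'],s['gripper_width'],yaw())
c=cal('wrist');print(c,-c[1].T@c[2])
a=snap('wrist','w1.png'); cv2.imwrite('pics/w1b.png',cv2.resize(a[:,:,::-1],(800,600)))
```

```text
2.0167 [448.46937065 -68.36063316 189.73587479] [-0.27438243  0.18518944  0.37899448  2.1260524  -0.09312815  0.84605291
  1.32654439] 32.15338685974207 2.736735216062093
(array([[305.77858615,   0.        , 261.95948814],
       [  0.        , 305.77858615, 195.32614086],
       [  0.        ,   0.        ,   1.        ]]), array([[ 0.39401148,  0.91910445,  0.00140423],
       [ 0.88501641, -0.37980961,  0.26924082],
       [ 0.24799377, -0.10484121, -0.96307186]]), array([-114.17023406, -441.0471839 ,  199.7359455 ])) [385.7851061  -41.63903004 311.2682955 ]
```

View pics/w1b.png

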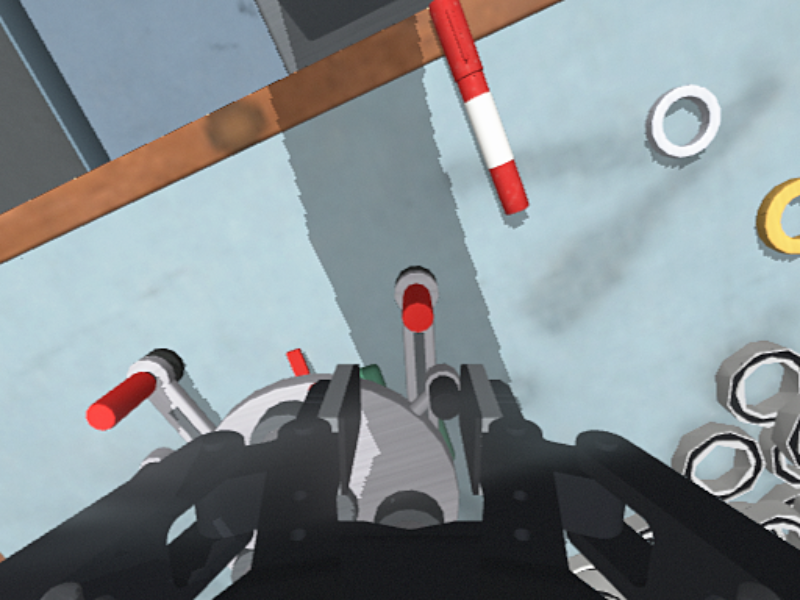

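The wrist picture shows the left knob's top at (417,316), with handle c at (442,400) between the fingers. It also shows the right knob at (102,415), the red marker, and the aluminium and brass rings.

Run:
```python
from h import *
s=.64
print('kL',ray('wrist',(417*s,316*s),74),'kR',ray('wrist',(102*s,415*s),74),'r41',ray('wrist',(684*s,121*s),10),'foot',ray('wrist',(416*s,290*s),24))
k=ray('wrist',(417*s,316*s),74); H=np.array([554.3,-111.6]); print(np.hypot(*(k[:2]-H)), np.pi-np.arctan2(k[1]-H[1],k[0]-H[0]))
```

```text
kL [454.21166484 -64.31245256  74.        ] kR [ 438.84336607 -245.95876831   74.        ] r41 [423.2427165  121.32127006  10.        ] foot [452.82942008 -63.44804179  24.        ]
110.69682460889038 0.4413723547142392
```

Run:
```python
from h import *
H=(558,-109.5)
plan([(453,-65,100,np.pi-.4),(453,-65,62,np.pi-.4,2)]+arc(H,114,np.pi-.4,np.pi-1.666,62,0,18))
```

```text
L [[-0.006, 0.005, 0.15], [-0.005, 0.005, 0.15], [-0.005, 0.006, 0.15], [-0.0, -0.0, 0.095], [-0.0, -0.0, 0.095], [-0.002, 0.039, -0.0], [-0.001, 0.04, -0.0], [-0.002, 0.04, -0.001]] 
R [[0.004, -0.002, -0.001], [-0.0, 0.0, -0.001], [-0.0, 0.0, -0.001], [-0.0, 0.0, 0.0], [-0.0, 0.0, 0.0], [-0.0, 0.0, 0.141], [-0.0, 0.0, 0.141], [-0.0, 0.0, 0.14]]
L [[-0.001, 0.04, 0.0], [-0.002, 0.04, 0.0], [-0.001, 0.04, 0.0], [-0.001, 0.04, 0.0], [-0.002, 0.041, 0.0], [-0.001, 0.04, 0.0], [-0.002, 0.04, 0.0], [-0.001, 0.04, 0.0]] 
R [[-0.0, 0.0, 0.141], [-0.0, 0.0, 0.141], [-0.0, 0.0, 0.14], [-0.0, 0.0, 0.141], [-0.0, 0.0, 0.141], [-0.0, 0.0, 0.14], [-0.0, 0.0, 0.141], [-0.0, 0.0, 0.141]]
L [[-0.001, 0.04, 0.0], [-0.002, 0.04, 0.0], [-0.001, 0.04, 0.0], [-0.002, 0.04, 0.0], [-0.001, 0.04, 0.0], [-0.002, 0.04, 0.0], [-0.001, 0.04, 0.0]] 
R [[-0.0, 0.0, 0.14], [-0.0, 0.0, 0.141], [-0.0, 0.0, 0.141], [-0.0, 0.0, 0.14], [-0.0, 0.0, 0.141], [0.0, 0.0, 0.141], [0.0, 0.0, 0.14]]
end [568.8   4.   62.1] 23
```

Request:
move_arm(linear=[[-0.006,0.005,0.15],[-0.005,0.005,0.15],[-0.005,0.006,0.15],[0,0,0.05],[0,0,0.05],[0,0,0.05],[0,0,0.04]], rotation=[[0.004,-0.002,0],[0,0,0],[0,0,0],[0,0,0],[0,0,0],[0,0,0],[0,0,0]], fingers=[-0.06,-0.06,-0.06,-0.06,-0.06,-0.06,-0.06])

```text
t: 2.65
tcp_pos: [454.1, -64.2, 62.2]
ee_rot: [0.001, 0.198, 0.98, 0.0]
wrist_force: [-0.1, -1.2, -0.9]
gripper_width: 40.4
grasp_force: 0.0
```

Request:
move_arm(linear=[[-0.002,0.04,0],[-0.002,0.04,0],[-0.002,0.04,0],[-0.001,0.04,0],[-0.002,0.04,0],[-0.001,0.04,0],[-0.002,0.04,0],[-0.001,0.04,0]], rotation=[[0,0,0.14],[0,0,0.14],[0,0,0.14],[0,0,0.14],[0,0,0.14],[0,0,0.14],[0,0,0.14],[0,0,0.14]], fingers=[-0.06,-0.06,-0.06,-0.06,-0.06,-0.06,-0.06,-0.06])

```text
t: 3.32
tcp_pos: [493.9, -15.0, 62.8]
ee_rot: [0.001, 0.463, 0.886, 0.001]
wrist_force: [-1.1, -0.7, -0.4]
gripper_width: 40.3
grasp_force: 0.3
```

Request:
move_arm(linear=[[-0.002,0.04,0],[-0.001,0.04,0],[-0.002,0.04,0],[-0.001,0.04,0],[-0.002,0.04,0],[-0.001,0.04,0],[-0.002,0.04,0],[-0.001,0.04,0]], rotation=[[0,0,0.14],[0,0,0.14],[0,0,0.14],[0,0,0.14],[0,0,0.14],[0,0,0.14],[0,0,0.14],[0,0,0.14]], fingers=[-0.06,-0.06,-0.06,-0.06,-0.06,-0.06,-0.06,-0.06])

```text
t: 3.98
tcp_pos: [552.3, 5.7, 62.4]
ee_rot: [-0.001, 0.69, 0.724, -0.0]
wrist_force: [-1.4, 1.0, -0.1]
gripper_width: 40.4
grasp_force: 1.0
```

Request:
move_arm(linear=[[-0.002,0.04,0],[-0.001,0.04,0],[0,0,0],[0,0,0]], rotation=[[0,0,0.14],[0,0,0.14],[0,0,0],[0,0,0]], fingers=[-0.06,-0.06,-0.06,-0.06])

```text
t: 4.32
tcp_pos: [569.8, 4.7, 62.6]
ee_rot: [0.001, 0.737, 0.676, 0.001]
wrist_force: [-1.1, 0.1, 0.2]
gripper_width: 40.3
grasp_force: 0.0
```

Run:
```python
from h import *
s=readout.sense();print(s['t'],s['tcp_pos'],s['joint_positions'],s['wrist_force'],yaw())
a=snap('wrist','w2.png');b=snap('top','t2.png')
o=np.zeros((420,800,3),'uint8');o[:300,:400]=cv2.resize(a[:,:,::-1],(400,300));o[:400,400:]=cv2.resize(b[140:240,240:340,::-1],(400,400),interpolation=cv2.INTER_CUBIC)
cv2.imwrite('pics/v2.png',o)
```

```text
4.3167 [569.83286147   4.65848203  62.63555595] [-0.55042332  0.61408297  0.63574524  1.97594011 -0.54269452  0.72345754
  0.32944298] [-1.1446884   0.14805297  0.22550447] 1.4841250759196507
```

View pics/v2.png

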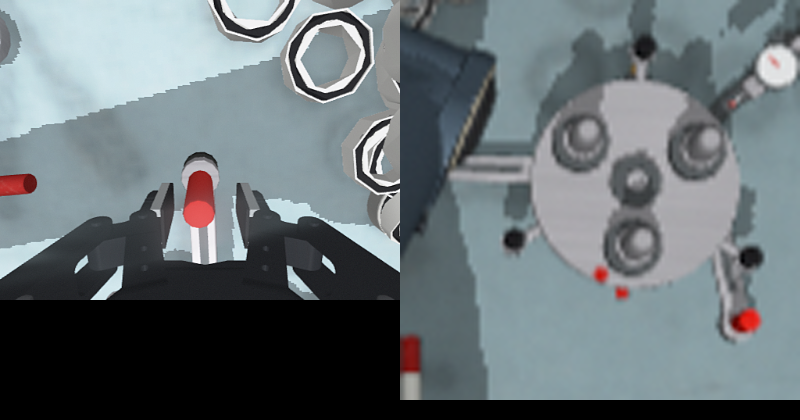

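Left: the knob sits between the fingers, slightly towards the trailing one. Right: the left leg is about square. I'll push a little further to feel the stop.

Request:
move_arm(linear=[[-0.001,0.03,0],[-0.001,0.03,0],[0,0,0]], rotation=[[0,0,0.1],[0,0,0.1],[0,0,0]], fingers=[-0.06,-0.06,-0.06])

```text
t: 4.67
tcp_pos: [581.9, 2.5, 62.6]
ee_rot: [0.001, 0.771, 0.637, 0.001]
wrist_force: [0.6, 0.4, 0.2]
gripper_width: 40.3
grasp_force: 0.0
```

```bash
cat >> h.py <<'E'
def redtop(im,n,z=74,box=None,c=None):
    hsv=cv2.cvtColor(im,cv2.COLOR_RGB2HSV)
    m=(((hsv[...,0]<6)|(hsv[...,0]>174))&(hsv[...,1]>150)&(hsv[...,2]>60)).astype('uint8')
    nn,l,st,ce=cv2.connectedComponentsWithStats(m)
    return [(st[i].tolist(),ce[i].round(1).tolist(),ray(n,ce[i],z,c).round(1).tolist()) for i in range(1,nn) if st[i,4]>20]
E
python3 - <<'E'
from h import *
a=viewer.capture('wrist')
for n in redtop(cv2.imread('pics/w2.png')[:,:,::-1],'wrist',51): print('old',n[:2])
for n in redtop(a,'wrist',51): print(n)
print(proj('wrist',[readout.sense()['tcp_pos']+[0,0,-11]]))
E
```

```text
old ([235, 218, 40, 74, 2163], [254.5, 255.8])
old ([0, 223, 47, 28, 1118], [21.7, 235.8])
([224, 218, 40, 72, 2161], [244.7, 254.3], [573.8, 5.9, 51.0])
([0, 244, 34, 29, 783], [15.4, 257.3], [465.7, 24.9, 51.0])
[[261.45331311 258.47748193]]
```

Request:
move_arm(linear=[[0,0.02,0],[0,0.02,0],[0,0,0]], rotation=[[0,0,0],[0,0,0],[0,0,0]], fingers=[-0.06,-0.06,-0.06])

```text
t: 4.97
tcp_pos: [586.5, 1.6, 61.8]
ee_rot: [-0.003, 0.77, 0.638, -0.002]
wrist_force: [-6.4, 0.6, 3.6]
gripper_width: 40.1
grasp_force: 3.1
```

Run:
```python
from h import *
s=readout.sense();print(s['tcp_pos'],s['wrist_force'],s['grasp_force'])
for n in redtop(viewer.capture('wrist'),'wrist',51): print(n)
```

```text
[586.45828807   1.58013164  61.7987316 ] [-6.35224544  0.61008738  3.58364436] 3.07673916220665
([213, 218, 43, 73, 2215], [234.4, 255.0], [574.1, 5.9, 51.0])
([0, 244, 29, 27, 631], [12.5, 256.3], [469.5, 24.8, 51.0])
```

Left leg is at its stop: the knob doesn't move under 6 N. Now the right leg.

Run:
```python
from h import *
H=(550.5,-225.5)
plan([(583,2.2,64,yaw(),1),(580,0,190,yaw()),(438.5,-245.5,195,.18),(438.5,-245.5,100,.18),(438.5,-245.5,62,.18,3)])
plan(arc(H,114,np.pi+.18,np.pi+1.634,62,-np.pi,20),start=(np.array([438.5,-245.5,62]),Rt(.18)))
```

```text
L [[-0.0, -0.018, -0.011], [-0.003, -0.003, -0.157], [-0.004, -0.003, -0.158], [-0.003, -0.003, -0.157], [-0.004, -0.003, -0.158], [-0.122, -0.042, -0.002], [-0.125, -0.029, -0.003], [-0.128, -0.015, -0.002]] 
R [[-0.012, -0.001, 0.0], [0.0, -0.0, 0.0], [0.0, -0.0, 0.0], [0.0, -0.0, 0.0], [0.0, -0.0, 0.0], [0.0, -0.0, 0.219], [0.0, -0.001, 0.218], [0.0, 0.0, 0.219]]
L [[-0.129, -0.001, -0.002], [-0.128, 0.013, -0.002], [-0.126, 0.027, -0.003], [-0.122, 0.041, -0.002], [-0.117, 0.053, -0.002], [-0.111, 0.067, -0.002], [-0.102, 0.077, -0.003], [-0.094, 0.089, -0.002]] 
R [[0.0, 0.0, 0.219], [0.0, 0.0, 0.219], [0.0, 0.0, 0.218], [0.001, 0.0, 0.219], [-0.0, 0.0, 0.219], [-0.0, 0.0, 0.218], [-0.0, 0.0, 0.219], [-0.0, 0.0, 0.219]]
L [[0.0, -0.0, 0.158], [0.0, -0.0, 0.159], [0.0, -0.0, 0.158], [0.0, 0.0, 0.063], [0.0, 0.0, 0.064], [0.0, 0.0, 0.063]] 
R [[-0.0, 0.0, -0.0], [-0.0, 0.0, -0.0], [-0.0, 0.0, -0.0], [-0.0, 0.0, -0.0], [-0.0, 0.0, -0.0], [-0.0, 0.0, -0.0]]
end [ 438.4 -245.5   62. ] 22
L [[0.0, 0.043, 0.0], [0.002, 0.042, 0.0], [0.001, 0.041, 0.0], [0.002, 0.042, 0.0], [0.001, 0.041, 0.0], [0.002, 0.041, 0.0], [0.001, 0.042, 0.0], [0.002, 0.041, 0.0]] 
R [[0.0, 0.0, -0.145], [0.0, 0.0, -0.146], [0.0, 0.0, -0.145], [0.0, 0.0, -0.146], [0.0, 0.0, -0.145], [0.0, 0.0, -0.145], [0.0, 0.0, -0.146], [0.0, 0.0, -0.145]]
L [[0.001, 0.042, 0.0], [0.002, 0.041, 0.0], [0.001, 0.041, 0.0], [0.002, 0.042, 0.0], [0.001, 0.041, 0.0], [0.002, 0.042, 0.0], [0.001, 0.041, 0.0], [0.002, 0.042, 0.0]] 
R [[0.0, 0.0, -0.146], [0.0, 0.0, -0.145], [0.0, 0.0, -0.145], [0.0, 0.0, -0.146], [0.0, 0.0, -0.145], [0.0, 0.0, -0.146], [0.0, 0.0, -0.145], [0.0, 0.0, -0.145]]
L [[0.002, 0.041, 0.0], [0.001, 0.041, 0.0], [0.002, 0.042, 0.0], [0.001, 0.041, 0.0]] 
R [[0.0, 0.0, -0.146], [0.0, 0.0, -0.145], [0.0, 0.0, -0.146], [0.0, 0.0, -0.145]]
end [ 557.7 -339.3   62. ] 20
```

Request:
move_arm(linear=[[0,-0.018,-0.011],[-0.003,-0.003,-0.157],[-0.004,-0.003,-0.158],[-0.003,-0.003,-0.157],[-0.004,-0.003,-0.158],[-0.122,-0.042,-0.002],[-0.125,-0.029,-0.003],[-0.128,-0.015,-0.002]], rotation=[[-0.012,0,0],[0,0,0],[0,0,0],[0,0,0],[0,0,0],[0,0,0.219],[0,0,0.218],[0,0,0.219]], fingers=[-0.06,-0.06,-0.06,-0.06,-0.06,-0.06,-0.06,-0.06])

```text
t: 5.68
tcp_pos: [543.2, -67.8, 192.7]
ee_rot: [0.003, 0.865, 0.501, 0.004]
wrist_force: [0.1, -0.2, -0.4]
gripper_width: 40.2
grasp_force: 0.0
```

Request:
move_arm(linear=[[-0.129,-0.001,-0.002],[-0.128,0.013,-0.002],[-0.126,0.027,-0.003],[-0.122,0.041,-0.002],[-0.117,0.053,-0.002],[-0.111,0.067,-0.002],[-0.102,0.077,-0.003],[-0.094,0.089,-0.002]], rotation=[[0,0,0.219],[0,0,0.219],[0,0,0.218],[0,0,0.219],[0,0,0.219],[0,0,0.218],[0,0,0.219],[0,0,0.219]], fingers=[-0.06,-0.06,-0.06,-0.06,-0.06,-0.06,-0.06,-0.06])

```text
t: 6.35
tcp_pos: [439.3, -246.6, 195.1]
ee_rot: [0.001, 0.996, 0.087, 0.004]
wrist_force: [0.3, 0.3, -0.6]
gripper_width: 40.0
grasp_force: 0.0
```

Request:
move_arm(linear=[[0,0,0.15],[0,0,0.15],[0,0,0]], rotation=[[0,0,0],[0,0,0],[0,0,0]], fingers=[-0.06,-0.06,-0.06])

```text
t: 6.6
tcp_pos: [437.7, -244.1, 131.3]
ee_rot: [-0.001, 0.996, 0.089, 0.0]
wrist_force: [-0.9, 0.5, -0.0]
gripper_width: 40.2
grasp_force: 0.0
```

Run:
```python
from h import *
s=readout.sense();print(s['tcp_pos'],yaw(),s['joint_positions'].round(2))
a=snap('wrist','w3.png')
for n in redtop(a,'wrist',60): print(n)
print(proj('wrist',[[438.5,-245.5,74],s['tcp_pos']]))
b=snap('top','t3.png')
for n in redtop(b,'top',74): print(n)
```

```text
[ 437.67823626 -244.1120755   131.31465145] 0.17819915936342703 [-0.37  0.54  1.06  2.1  -0.64  0.86 -0.32]
([96, 132, 14, 7, 71], [102.7, 134.8], [473.8, -137.3, 60.0])
([258, 194, 26, 43, 875], [269.7, 215.5], [439.7, -250.2, 60.0])
[[262.46136032 223.46508127]
 [259.30384075 270.01715983]]
([349, 88, 10, 14, 83], [353.7, 94.5], [825.5, -349.1, 74.0])
([346, 109, 7, 7, 38], [348.6, 112.1], [768.7, -330.8, 74.0])
([240, 174, 5, 7, 28], [241.9, 177.1], [568.6, 7.2, 74.0])
([240, 224, 5, 9, 35], [242.4, 228.3], [411.1, 8.3, 74.0])
([240, 247, 5, 9, 35], [242.2, 250.7], [343.5, 10.1, 74.0])
```

Request:
move_arm(linear=[[0,0.022,0.12],[0,0,0.1],[0,0,0.06],[0,0,0.066],[0,0,0]], rotation=[[0,0,0],[0,0,0],[0,0,0],[0,0,0],[0,0,0]], fingers=[-0.06,-0.06,-0.06,-0.06,-0.06])

```text
t: 7.12
tcp_pos: [441.6, -249.6, 65.2]
ee_rot: [0.001, 0.996, 0.09, 0.003]
wrist_force: [0.1, 0.4, 0.1]
gripper_width: 40.3
grasp_force: 0.0
```

Request:
move_arm(linear=[[0.001,0.041,0.005],[0.001,0.041,0.005],[0.001,0.041,0.005],[0.002,0.041,0],[0.001,0.041,0],[0.002,0.041,0],[0.001,0.041,0],[0.002,0.041,0]], rotation=[[0,0,-0.142],[0,0,-0.142],[0,0,-0.142],[0,0,-0.142],[0,0,-0.142],[0,0,-0.142],[0,0,-0.142],[0,0,-0.142]], fingers=[-0.06,-0.06,-0.06,-0.06,-0.06,-0.06,-0.06,-0.06])

```text
t: 7.78
tcp_pos: [471.3, -308.8, 64.8]
ee_rot: [0.003, 0.93, 0.367, 0.004]
wrist_force: [1.2, 0.3, 0.3]
gripper_width: 39.9
grasp_force: 0.3
```

Request:
move_arm(linear=[[0.001,0.041,0],[0.001,0.041,0],[0.001,0.041,0],[0.002,0.041,0],[0.001,0.041,0],[0.002,0.041,0],[0.001,0.041,0],[0.002,0.041,0]], rotation=[[0,0,-0.142],[0,0,-0.142],[0,0,-0.142],[0,0,-0.142],[0,0,-0.142],[0,0,-0.142],[0,0,-0.142],[0,0,-0.142]], fingers=[-0.06,-0.06,-0.06,-0.06,-0.06,-0.06,-0.06,-0.06])

```text
t: 8.45
tcp_pos: [525.7, -341.3, 64.9]
ee_rot: [0.002, 0.79, 0.612, 0.002]
wrist_force: [-2.5, 2.6, -0.2]
gripper_width: 40.2
grasp_force: 1.3
```

Request:
move_arm(linear=[[0.001,0.041,0],[0.001,0.041,0],[0.001,0.041,0],[0.002,0.041,0],[0,0,0]], rotation=[[0,0,-0.142],[0,0,-0.142],[0,0,-0.142],[0,0,-0.142],[0,0,0]], fingers=[-0.06,-0.06,-0.06,-0.06,-0.06])

```text
t: 8.87
tcp_pos: [556.2, -345.9, 65.2]
ee_rot: [0.001, 0.696, 0.718, 0.0]
wrist_force: [-5.6, 1.8, 3.8]
gripper_width: 40.3
grasp_force: 2.9
```

Run:
```python
from h import *
s=readout.sense();print(s['tcp_pos'],yaw(),s['joint_positions'].round(2),s['wrist_force'])
a=snap('wrist','w4.png')
for n in redtop(a,'wrist',51): print(n)
```

```text
[ 556.22383123 -345.86697853   65.15926894] 1.6014792797206985 [ 0.13  0.69  0.53  1.76 -0.46  0.81  0.91] [-5.62043946  1.84184581  3.77733142]
([215, 220, 41, 72, 1731], [234.7, 254.7], [543.2, -346.0, 51.0])
```

Request:
move_arm(linear=[[0,0.02,0],[0,0.015,0],[0,0,0]], rotation=[[0,0,0],[0,0,0],[0,0,0]], fingers=[-0.06,-0.06,-0.06])

```text
t: 9.17
tcp_pos: [556.6, -346.1, 64.8]
ee_rot: [-0.004, 0.698, 0.716, -0.002]
wrist_force: [-18.0, 3.6, 10.8]
gripper_width: 40.4
grasp_force: 9.1
```

Run:
```python
from h import *
s=readout.sense();print(s['tcp_pos'],s['wrist_force'],s['grasp_force'])
for n in redtop(viewer.capture('wrist'),'wrist',51): print(n)
y=yaw();p=s['tcp_pos']
plan([(p[0]-9,p[1],p[2],y,1),(p[0]-6,p[1],p[2]+115,y,4),(508,-170,200,0.0)])
```

```text
[ 556.63497804 -346.0732618    64.75569197] [-17.95079893   3.63884164  10.7634307 ] 9.120661318302155
([214, 220, 42, 72, 1757], [234.0, 255.3], [543.2, -346.2, 51.0])
L [[0.001, -0.045, 0.001], [-0.0, 0.004, -0.144], [-0.0, 0.003, -0.144], [-0.0, 0.004, -0.144], [-0.0, 0.004, -0.143], [0.063, -0.014, -0.007], [0.062, -0.02, -0.008], [0.058, -0.028, -0.007]] 
R [[-0.017, -0.005, 0.0], [-0.0, 0.0, 0.0], [-0.0, 0.0, 0.0], [-0.0, 0.0, 0.0], [-0.0, 0.0, 0.0], [-0.0, 0.0, 0.228], [-0.0, 0.0, 0.228], [-0.0, 0.0, 0.228]]
L [[0.055, -0.034, -0.007], [0.051, -0.04, -0.007], [0.046, -0.046, -0.008], [0.04, -0.05, -0.007], [0.034, -0.055, -0.007], [0.028, -0.058, -0.007], [0.021, -0.062, -0.008], [0.014, -0.063, -0.007]] 
R [[-0.0, 0.0, 0.228], [-0.0, 0.0, 0.228], [-0.0, 0.0, 0.228], [-0.0, 0.0, 0.228], [-0.0, 0.0, 0.228], [-0.0, 0.0, 0.228], [-0.0, 0.0, 0.228], [-0.0, 0.0, 0.228]]
L [[0.007, -0.064, -0.007], [-0.001, -0.065, -0.007], [-0.008, -0.064, -0.008]] 
R [[0.0, 0.0, 0.228], [0.0, 0.0, 0.228], [0.0, 0.0, 0.228]]
end [ 507.9 -170.   200.1] 19
```

Right leg is at its stop too (18 N, no movement). Now I'll hover over the front arbor at yaw π and measure it with the wrist camera.

Run:
```python
from h import *
print(ray('top',(298.2,201.3),78))
s=readout.sense();y=yaw();p=s['tcp_pos']
plan([(p[0]-9,p[1],p[2],y,1),(p[0]-6,p[1],p[2]+130,y,4),(495,-162,250,np.pi)])
```

```text
[ 490.42759467 -163.68344571   78.        ]
L [[0.001, -0.045, 0.0], [-0.0, 0.004, -0.162], [-0.0, 0.003, -0.163], [-0.0, 0.004, -0.162], [-0.0, 0.004, -0.163], [0.066, -0.018, -0.02], [0.068, -0.011, -0.019], [0.069, -0.003, -0.02]] 
R [[-0.017, -0.005, 0.0], [-0.0, 0.0, 0.0], [-0.0, 0.0, 0.0], [-0.0, 0.0, 0.0], [-0.0, 0.0, 0.0], [-0.0, 0.0, -0.221], [-0.0, 0.0, -0.221], [-0.0, 0.0, -0.22]]
L [[0.068, 0.004, -0.02], [0.068, 0.012, -0.019], [0.066, 0.019, -0.02], [0.063, 0.026, -0.02], [0.06, 0.033, -0.02], [0.056, 0.04, -0.019], [0.052, 0.046, -0.02], [0.046, 0.05, -0.02]] 
R [[-0.0, -0.0, -0.221], [-0.0, -0.0, -0.221], [-0.0, -0.0, -0.221], [-0.0, -0.0, -0.221], [-0.0, -0.0, -0.221], [-0.0, -0.0, -0.22], [-0.0, -0.0, -0.221], [-0.0, -0.0, -0.221]]
L [[0.04, 0.056, -0.019], [0.034, 0.06, -0.02], [0.027, 0.063, -0.02]] 
R [[-0.0, -0.0, -0.221], [-0.0, -0.0, -0.221], [-0.0, -0.0, -0.221]]
end [ 495.  -162.   250.1] 19
```

Request:
move_arm(linear=[[0,-0.045,0],[0,0.004,-0.162],[0,0.003,-0.163],[0,0.004,-0.162],[0,0.004,-0.163],[0.066,-0.018,-0.02],[0.068,-0.011,-0.019],[0.069,-0.003,-0.02]], rotation=[[-0.017,-0.005,0],[0,0,0],[0,0,0],[0,0,0],[0,0,0],[0,0,-0.221],[0,0,-0.221],[0,0,-0.22]], fingers=[-0.06,-0.06,-0.06,-0.06,-0.06,1,1,1])

```text
t: 9.88
tcp_pos: [545.2, -305.7, 208.1]
ee_rot: [0.009, 0.568, 0.823, 0.002]
wrist_force: [-0.0, -0.2, 0.4]
gripper_width: 74.8
grasp_force: 0.0
```

Request:
move_arm(linear=[[0.068,0.004,-0.02],[0.068,0.012,-0.019],[0.066,0.019,-0.02],[0.063,0.026,-0.02],[0.06,0.033,-0.02],[0.056,0.04,-0.019],[0.052,0.046,-0.02],[0.046,0.05,-0.02]], rotation=[[0,0,-0.221],[0,0,-0.221],[0,0,-0.221],[0,0,-0.221],[0,0,-0.221],[0,0,-0.22],[0,0,-0.221],[0,0,-0.221]], fingers=[1,1,1,1,1,1,1,1])

```text
t: 10.55
tcp_pos: [512.2, -200.5, 237.9]
ee_rot: [0.009, 0.161, 0.987, -0.001]
wrist_force: [0.3, -0.2, -0.1]
gripper_width: 85.0
grasp_force: 0.0
```

Request:
move_arm(linear=[[0.04,0.056,-0.019],[0.034,0.06,-0.02],[0.027,0.063,-0.02],[0,0,0],[0,0,0],[0,0,0]], rotation=[[0,0,-0.221],[0,0,-0.221],[0,0,-0.221],[0,0,0],[0,0,0],[0,0,0]], fingers=[1,1,1,1,1,1])

```text
t: 11.05
tcp_pos: [500.3, -162.0, 248.1]
ee_rot: [0.008, 0.0, 1.0, -0.003]
wrist_force: [-0.9, -0.4, -0.2]
gripper_width: 85.4
grasp_force: 0.0
```

Run:
```python
from h import *
s=readout.sense();print(s['t'],s['tcp_pos'],yaw(),s['joint_positions'].round(2))
c=cal('wrist'); a=snap('wrist','w5.png')
g=a[:,:,::-1].copy()
g=cv2.resize(g,(800,600),interpolation=cv2.INTER_CUBIC)
cv2.imwrite('pics/w5b.png',g)
print('arbor guess',proj('wrist',[[495,-162,78],[495,-162,142]],c)/.64); np.savez('c5.npz',*c)
```

```text
11.05 [ 500.3128328  -162.02966874  248.05404277] 3.1412696032243606 [-0.    0.22  0.28  1.92 -0.07  1.    1.88]
arbor guess [[410.72294429 271.47952747]
 [410.47237866 299.89598429]]
```

View pics/w5b.png

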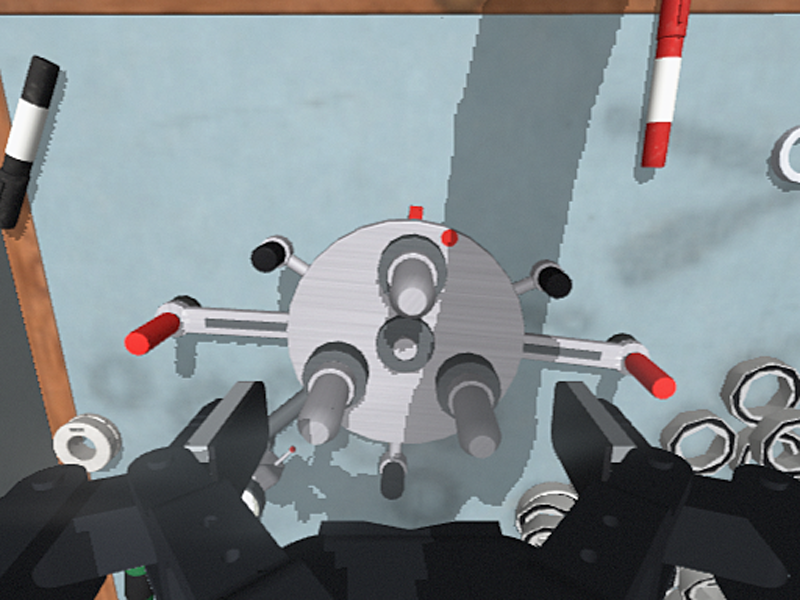

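The wrist picture shows both legs square. The arbor's top disc is at (412,300) and its boss is centred near (413,267). Table handles are at c (552,280), a (268,257) and b (392,478).

Run:
```python
from h import *
z=np.load('c5.npz');c=(z['arr_0'],z['arr_1'],z['arr_2'])
f=lambda u,v,h: ray('wrist',((u+.5)*.64-.5,(v+.5)*.64-.5),h,c).round(1)
print('top',f(412,300,142),'boss',f(413,267.5,78),'hub?',f(405,349,100),'hc',f(555,283,82),'ha',f(268,257,82),'hb',f(392,487,82),'arb2',f(319,433,142),'arb3',f(483,447,142),'table',f(405,333,60))
# subpixel: fit boss ellipse check
w=[]
plan([(430,130,260,np.pi),(422,246,230,np.pi)])
```

```text
top [ 494.9 -161.4  142. ] boss [ 492.3 -160.8   78. ] hub? [ 537.7 -165.6  100. ] hc [501.1 -73.3  82. ] ha [ 485.  -248.9   82. ] hb [ 649.4 -175.4   82. ] arb2 [ 569.4 -211.3  142. ] arb3 [ 577.8 -122.8  142. ] table [ 541.9 -166.1   60. ]
L [[0.044, 0.182, -0.009], [0.044, 0.183, -0.008], [0.044, 0.183, -0.008], [0.044, 0.182, -0.007], [0.044, 0.183, -0.008], [0.044, 0.182, -0.008], [0.044, 0.183, -0.007], [0.043, 0.182, -0.008]] 
R [[-0.01, 0.032, -0.0], [0.0, 0.0, -0.0], [0.0, 0.0, -0.0], [0.0, 0.0, -0.0], [0.0, 0.0, -0.0], [0.0, 0.0, -0.0], [0.0, 0.0, -0.0], [0.0, 0.0, -0.0]]
L [[0.01, 0.145, 0.038], [0.01, 0.145, 0.037], [0.01, 0.145, 0.038], [0.011, 0.145, 0.037]] 
R [[0.0, 0.0, -0.0], [0.0, 0.0, -0.0], [0.0, 0.0, -0.0], [0.0, 0.0, -0.0]]
end [421.9 246.  230. ] 12
```

Request:
move_arm(linear=[[0.044,0.182,-0.009],[0.044,0.183,-0.008],[0.044,0.183,-0.008],[0.044,0.182,-0.007],[0.044,0.183,-0.008],[0.044,0.182,-0.008],[0.044,0.183,-0.007],[0.043,0.182,-0.008]], rotation=[[-0.01,0.032,0],[0,0,0],[0,0,0],[0,0,0],[0,0,0],[0,0,0],[0,0,0],[0,0,0]], fingers=[1,1,1,1,1,1,1,1])

```text
t: 11.77
tcp_pos: [428.9, 131.7, 260.1]
ee_rot: [-0.0, 0.0, 1.0, 0.0]
wrist_force: [1.0, 1.0, 0.8]
gripper_width: 85.6
grasp_force: 0.0
```

Request:
move_arm(linear=[[0.01,0.145,0.038],[0.01,0.145,0.037],[0.01,0.145,0.038],[0.011,0.145,0.037],[0,0,0],[0,0,0],[0,0,0]], rotation=[[0,0,0],[0,0,0],[0,0,0],[0,0,0],[0,0,0],[0,0,0],[0,0,0]], fingers=[1,1,1,1,1,1,1])

```text
t: 12.35
tcp_pos: [421.1, 245.9, 229.9]
ee_rot: [-0.0, -0.0, 1.0, 0.0]
wrist_force: [-0.2, 0.2, -0.1]
gripper_width: 85.6
grasp_force: 0.0
```

Run:
```python
from h import *
s=readout.sense();print(s['t'],s['tcp_pos'],s['ee_rot'],s['joint_positions'].round(2))
c=cal('wrist'); a=snap('wrist','w6.png'); np.savez('c6.npz',*c)
g=cv2.resize(a[:,:,::-1],(800,600),interpolation=cv2.INTER_CUBIC)
cv2.imwrite('pics/w6b.png',g)
```

```text
12.35 [421.10879351 245.87808726 229.85152116] [-4.54758190e-04 -4.23480901e-04  9.99999805e-01  6.46464505e-05] [-0.57  0.19 -0.05  1.99  0.01  0.96  0.94]
```

View pics/w6b.png

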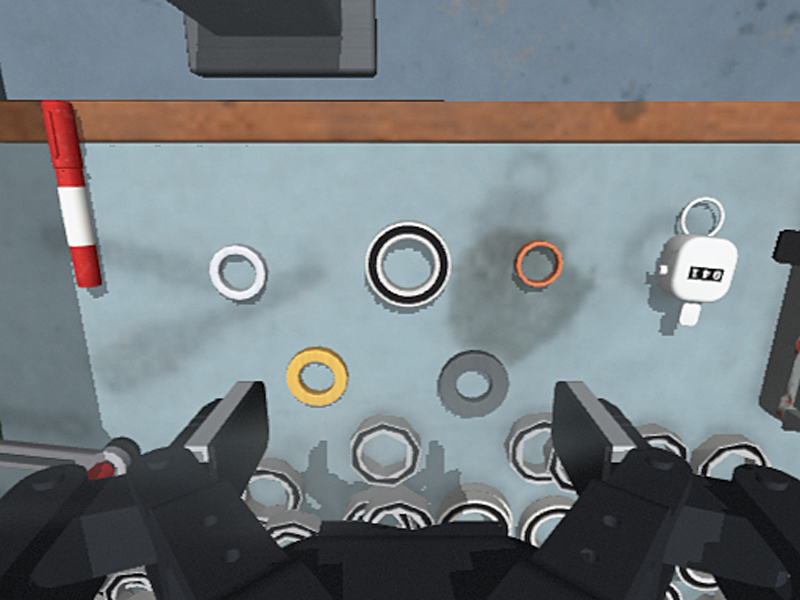

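The wrist picture shows the bearing at (408,265), ring_41 (238,272), ring_34 (539,264), ring_48 (317,376) and ring_55 (473,383). I'll refine those with a projected-circle fit.

```bash
cat >> h.py <<'E'
from scipy.optimize import minimize
DIM={'brg':(62,35,14),'r55':(55,27.6,10),'r48':(48,27.6,10),'r41':(41,27.6,10),'r34':(34,27.6,10)}
def fit(im,c,name,xy0,ztop=None,search=5,radii=None):
    """circle centre by radial image gradient along the projected top rims"""
    D,d,t=DIM.get(name,(0,0,0)); z=t if ztop is None else ztop; rs=radii or (D/2,d/2)
    g=cv2.GaussianBlur(im.astype(np.float32),(0,0),1.0); gx=cv2.Sobel(g,cv2.CV_32F,1,0);gy=cv2.Sobel(g,cv2.CV_32F,0,1)
    G=np.sqrt((gx**2+gy**2).sum(2)); th=np.linspace(0,2*np.pi,90,endpoint=False)
    def sc(p):
        s=0
        for r in rs:
            q=proj('',np.c_[p[0]+r*np.cos(th),p[1]+r*np.sin(th),np.full(90,z)],c).astype(np.float32)
            s+=np.minimum(cv2.remap(G,q[:,0].reshape(-1,1),q[:,1].reshape(-1,1),cv2.INTER_LINEAR),150).mean()
        return s
    gr=[(sc((xy0[0]+i,xy0[1]+j)),xy0[0]+i,xy0[1]+j) for i in np.arange(-search,search+1) for j in np.arange(-search,search+1)]
    b=max(gr); o=minimize(lambda p:-sc(p),b[1:],method='Nelder-Mead',options=dict(initial_simplex=[[b[1],b[2]],[b[1]+.8,b[2]],[b[1],b[2]+.8]]))
    return o.x.round(1),round(-o.fun,1)
def load(i):
    z=np.load(f'c{i}.npz'); return (z['arr_0'],z['arr_1'],z['arr_2']), cv2.imread(f'pics/w{i}.png')[:,:,::-1]
E
python3 - <<'E'
from h import *
c,im=load(6)
for n,u,v in [('brg',408,266),('r41',238,273),('r34',539,265),('r48',317,376),('r55',473,383)]:
    p=ray('',(u*.64,v*.64),DIM[n][2],c); print(n,p.round(1),fit(im,c,n,p[:2]))
c,im=load(5)
print('top',fit(im,c,'',(494.9,-161.4),142,radii=(7,)),'boss',fit(im,c,'',(493,-161),78,radii=(22,)),'table',fit(im,c,'',(546,-166),60,radii=(82,)))
E
```

```text
brg [418.2 244.9  14. ] (array([421.9, 243.8]), np.float64(292.1))
r41 [424.2 121.2  10. ] (array([424.2, 120.2]), np.float64(300.0))
r34 [418.1 339.9  10. ] (array([417.1, 340.9]), np.float64(300.0))
r48 [505.4 174.5  10. ] (array([508.4, 173.5]), np.float64(300.0))
r55 [511.2 295.5  10. ] (array([514.1, 294.9]), np.float64(269.3))
top (array([ 494.9, -161.4]), np.float64(150.0)) boss (array([ 494.6, -161.4]), np.float64(133.2)) table (array([ 547.7, -166.3]), np.float64(112.4))
```

```bash
sed -i 's/,150).mean()/,600).mean()/' h.py
python3 - <<'E'
from h import *
c,im=load(6)
for n,u,v in [('brg',408,266),('r41',238,273),('r34',539,265),('r48',317,376),('r55',473,383)]:
    p=ray('',(u*.64,v*.64),DIM[n][2],c); print(n,p.round(1),fit(im,c,n,p[:2]))
c,im=load(5)
print('top',fit(im,c,'',(494.9,-161.4),142,radii=(7,)),'boss',fit(im,c,'',(493,-161),78,radii=(22,)),'table',fit(im,c,'',(546,-166),60,radii=(82,)))
plan([(418,244.5,120,np.pi)]+[(418,244.5,60,np.pi,3)])
E
```

```text
brg [418.2 244.9  14. ] (array([421.9, 243.2]), np.float64(632.0))
r41 [424.2 121.2  10. ] (array([423.5, 119.9]), np.float64(827.2))
r34 [418.1 339.9  10. ] (array([417.1, 339.9]), np.float64(627.0))
r48 [505.4 174.5  10. ] (array([506.7, 173.3]), np.float64(618.3))
r55 [511.2 295.5  10. ] (array([514. , 294.3]), np.float64(372.1))
top (array([ 495.6, -161.5]), np.float64(376.8)) boss (array([ 493.5, -161.4]), np.float64(319.0)) table (array([ 547.8, -165.9]), np.float64(165.3))
L [[0.005, -0.002, 0.183], [0.006, -0.001, 0.184], [0.005, -0.002, 0.183], [-0.0, -0.0, 0.1], [-0.0, -0.0, 0.1], [-0.0, -0.0, 0.1]] 
R [[0.001, -0.001, 0.0], [-0.0, -0.0, 0.0], [-0.0, -0.0, 0.0], [-0.0, -0.0, 0.0], [-0.0, -0.0, 0.0], [-0.0, -0.0, 0.0]]
end [418.  244.5  60.1] 6
```

Request:
move_arm(linear=[[0.002,-0.004,0.183],[0.002,-0.004,0.184],[0.002,-0.003,0.183],[0,0,0],[0,0,0],[0,0,0]], rotation=[[0,0,0],[0,0,0],[0,0,0],[0,0,0],[0,0,0],[0,0,0]], fingers=[1,1,1,1,1,1])

```text
t: 12.9
tcp_pos: [420.7, 244.9, 121.9]
ee_rot: [0.001, -0.001, 1.0, 0.001]
wrist_force: [1.0, 0.4, -0.2]
gripper_width: 85.2
grasp_force: 0.0
```

Run:
```python
from h import *
print(pose()[0])
c=cal('wrist'); im=snap('wrist','w7.png'); np.savez('c7.npz',*c)
r=fit(im,c,'brg',(420,244.5)); print(r, fit(im,c,'brg',(420,244.5),0,radii=(31,)))
g=im[:,:,::-1].copy()
for p,col in [(r[0],(0,0,255)),((418,244.5),(0,255,0))]:
  for R in (31,17.5):
    th=np.linspace(0,2*np.pi,90); q=proj('',np.c_[p[0]+R*np.cos(th),p[1]+R*np.sin(th),np.full(90,14)],c)
    g2=g; cv2.polylines(g2,[np.round(q).astype(int)],True,col,1)
cv2.imwrite('pics/w7b.png',cv2.resize(g[110:360,130:400],(648,600),interpolation=cv2.INTER_CUBIC))
```

```text
[420.65555003 244.92666905 121.87166317]
(array([414.7, 244.5]), np.float64(571.1)) (array([421.3, 244.5]), np.float64(547.0))
```

View pics/w7b.png

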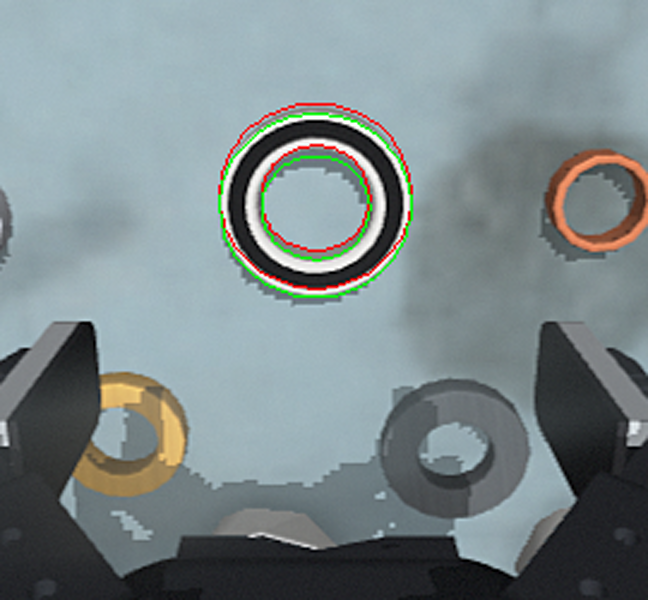

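The green circle at (418,244.5) matches the bearing's rims, and the red fit does not. I'll descend and grasp there.

Request:
move_arm(linear=[[0.013,-0.002,0.15],[0,0,0.15],[0,0,0.12],[0,0,0.085],[0,0,0],[0,0,0]], rotation=[[0,0,0],[0,0,0],[0,0,0],[0,0,0],[0,0,0],[0,0,0]], fingers=[1,1,1,1,1,1])

```text
t: 13.45
tcp_pos: [417.6, 245.3, 20.4]
ee_rot: [0.001, -0.001, 1.0, 0.001]
wrist_force: [-0.2, -0.6, 0.4]
gripper_width: 85.6
grasp_force: 0.0
```

Request:
move_arm(linear=[[0,0,0],[0,0,0],[0,0,0],[0,0,0],[0,0,0],[0,0,0],[0,0,0]], rotation=[[0,0,0],[0,0,0],[0,0,0],[0,0,0],[0,0,0],[0,0,0],[0,0,0]], fingers=[0.3,0.3,0.3,0.3,0.3,0.3,0.3], newtons=40)

```text
t: 14.03
tcp_pos: [417.8, 245.5, 21.4]
ee_rot: [0.001, -0.001, 1.0, 0.002]
wrist_force: [-1.3, -0.7, 10.2]
gripper_width: 59.2
grasp_force: 40.9
```

Request:
move_arm(linear=[[0,0,-0.05],[0,0,-0.1],[0,0,-0.15],[0,0,-0.18],[0,0,-0.18],[0,0,-0.18],[0,0,0]], rotation=[[0,0,0],[0,0,0],[0,0,0],[0,0,0],[0,0,0],[0,0,0],[0,0,0]], fingers=[0.2,0.2,0.2,0.2,0.2,0.2,0.2])

```text
t: 14.62
tcp_pos: [420.1, 246.7, 195.0]
ee_rot: [0.006, -0.001, 1.0, 0.005]
wrist_force: [0.7, 1.4, -1.5]
gripper_width: 59.0
grasp_force: 44.4
```

Run:
```python
from h import *
s=readout.sense();print(s['tcp_pos'],s['gripper_width'],s['grasp_force'])
c=cal('wrist'); im=snap('wrist','w8.png'); np.savez('c8.npz',*c)
cv2.imwrite('pics/w8b.png',cv2.resize(im[150:384,100:430,::-1],(800,567),interpolation=cv2.INTER_CUBIC))
```

```text
[420.06181021 246.7476808  195.00369735] 58.99746999487305 44.369121682830155
```

View pics/w8b.png

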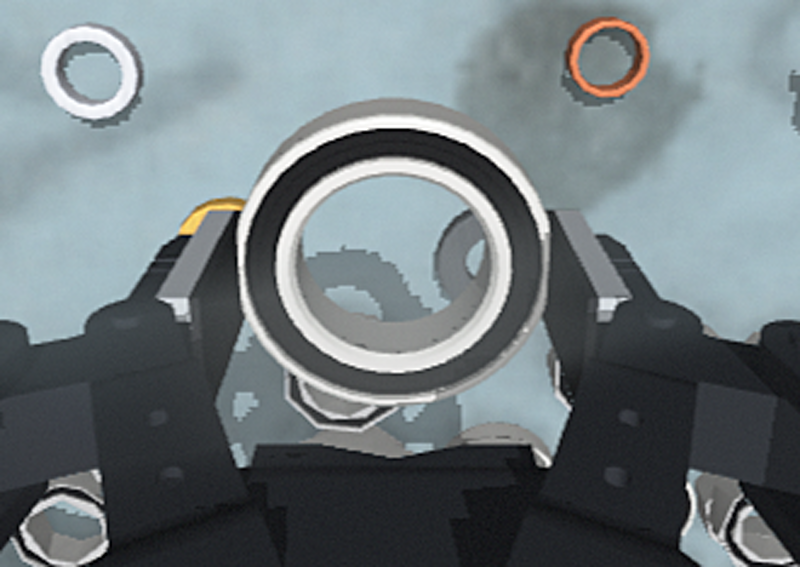

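The bearing is held, with its bore centre at crop (394,266). I'll work out its offset in the hand and plan the carry to the arbor.

Run:
```python
from h import *
c,im=load(8)
p,R=pose()
q=ray('',(100+394.5*.4125-.3,150+266.5*.4125-.3),p[2]-7,c); print('bore centre',q,'offset world',q-p,'tool',R.inv().apply(q-p))
off=(q-p)[:2]*1.0; 
A=np.array([494.6,-161.3])
plan([(430,130,215,np.pi),(A[0],A[1]+1,215,np.pi),(A[0],A[1],160,np.pi)])
```

```text
bore centre [420.56535611 247.02324713 184.94234405] offset world [ 1.92394875  1.24086402 -7.        ] tool [-1.8724339   1.18610627  7.02342264]
L [[-0.014, -0.145, -0.03], [-0.014, -0.144, -0.029], [-0.014, -0.145, -0.028], [-0.014, -0.145, -0.029], [-0.04, -0.181, -0.0], [-0.041, -0.182, -0.0], [-0.04, -0.181, -0.0], [-0.04, -0.182, -0.0]] 
R [[0.014, 0.016, 0.002], [-0.0, -0.0, 0.001], [-0.0, -0.0, 0.002], [-0.0, -0.0, 0.001], [-0.0, -0.0, 0.0], [-0.0, -0.0, 0.0], [-0.0, -0.0, 0.0], [-0.0, -0.0, 0.0]]
L [[-0.041, -0.181, -0.0], [-0.04, -0.181, -0.0], [-0.041, -0.182, -0.0], [-0.04, -0.181, -0.0], [-0.0, -0.003, 0.137], [-0.0, -0.002, 0.138]] 
R [[-0.0, -0.0, 0.0], [-0.0, -0.0, 0.0], [-0.0, -0.0, 0.0], [-0.0, -0.0, 0.0], [-0.0, -0.0, 0.0], [-0.0, -0.0, 0.0]]
end [ 494.6 -161.2  160. ] 14
```

Request:
move_arm(linear=[[-0.014,-0.145,-0.03],[-0.014,-0.144,-0.029],[-0.014,-0.145,-0.028],[-0.014,-0.145,-0.029],[-0.04,-0.181,0],[-0.041,-0.182,0],[-0.04,-0.181,0],[-0.04,-0.182,0]], rotation=[[0.014,0.016,0.002],[0,0,0.001],[0,0,0.002],[0,0,0.001],[0,0,0],[0,0,0],[0,0,0],[0,0,0]], fingers=[0.2,0.2,0.2,0.2,0.2,0.2,0.2,0.2])

```text
t: 15.33
tcp_pos: [459.3, -18.1, 210.7]
ee_rot: [-0.005, -0.0, 1.0, -0.003]
wrist_force: [0.0, 0.2, -2.6]
gripper_width: 59.4
grasp_force: 44.4
```

Request:
move_arm(linear=[[-0.041,-0.181,0],[-0.04,-0.181,0],[-0.041,-0.182,0],[-0.04,-0.181,0],[0,0,0.07],[0,0,0],[0,0,0],[0,0,0]], rotation=[[0,0,0],[0,0,0],[0,0,0],[0,0,0],[0,0,0],[0,0,0],[0,0,0],[0,0,0]], fingers=[0.2,0.2,0.2,0.2,0.2,0.2,0.2,0.2])

```text
t: 16.0
tcp_pos: [492.2, -160.2, 197.5]
ee_rot: [-0.005, -0.001, 1.0, -0.002]
wrist_force: [0.3, -0.5, -1.8]
gripper_width: 58.9
grasp_force: 44.4
```

Run:
```python
from h import *
s=readout.sense();p,R=pose();print(p,s['ee_rot'],s['gripper_width'],s['grasp_force'])
c=cal('wrist'); im=snap('wrist','w9.png'); np.savez('c9.npz',*c)
print(pose()[0])
print('brg',fit(im,c,'brg',p[:2],p[2]-7,radii=(17.5,),search=4))
print('top',fit(im,c,'',(494.6,-161.4),142,radii=(7,),search=4))
cv2.imwrite('pics/w9b.png',cv2.resize(im[150:384,100:430,::-1],(800,567),interpolation=cv2.INTER_CUBIC))
```

```text
[ 492.24384595 -160.22170025  197.48609898] [-0.00498579 -0.00102443  0.99998412 -0.00241996] 58.88552760590821 44.38430245500058
[ 492.57672778 -160.12636781  197.84678894]
brg (array([ 496.5, -163.1]), np.float64(252.7))
top (array([ 491.8, -156.7]), np.float64(271.1))
```

View pics/w9b.png

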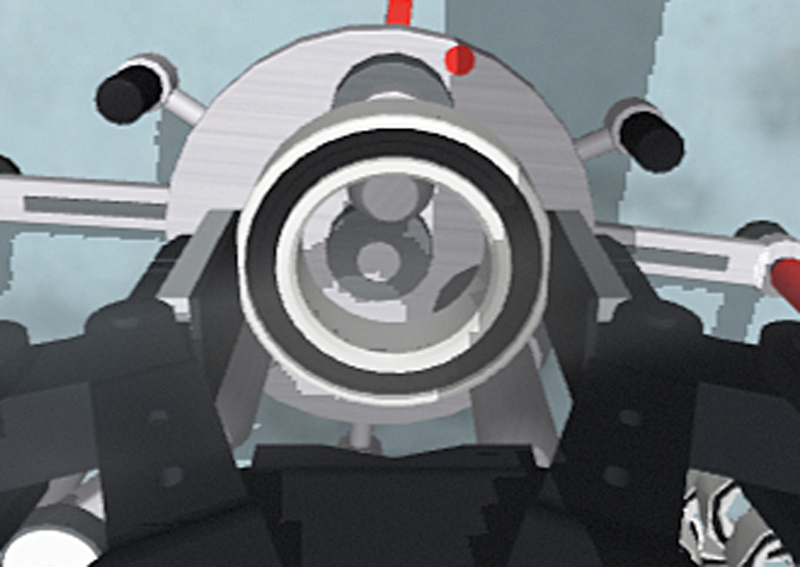

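Run:
```python
from h import *
c,im=load(9); p=np.array([492.24,-160.22,197.49])
f=lambda u,v,z: ray('',(100+(u+.5)*.4125-.5,150+(v+.5)*.4125-.5),z,c).round(1)
print('arbor',f(390,196,142)); print('bearing',f(394,265,p[2]-7), f(394,252,p[2]-7)) 
th=np.linspace(0,2*np.pi,8,endpoint=False)
for z in (7,21):
  for r in(17.5,31):
    q=proj('',np.c_[p[0]+r*np.cos(th),p[1]+r*np.sin(th),np.full(8,p[2]-z)],c); e=(q-[100,150])/.4125
    print(z,r,e.min(0).round(),e.max(0).round())
```

```text
arbor [ 495.8 -161.4  142. ]
bearing [ 490.6 -160.2  190.5] [ 487.9 -160.2  190.5]
7 17.5 [302. 186.] [484. 352.]
7 31 [232. 116.] [555. 411.]
21 17.5 [310. 162.] [477. 315.]
21 31 [246.  97.] [541. 370.]
```

In the picture the arbor top is visible through the bore at (390,196). The bearing centre is about 1 mm on the robot's side of the TCP. So I shift by +3.7 mm in x and −1.2 mm in y, then lower.

Run:
```python
from h import *
plan([(496,-161.4,180,np.pi,2),(496,-161.4,106,np.pi,5)])
```

```text
L [[-0.009, -0.003, 0.045], [-0.009, -0.003, 0.044], [0.0, -0.0, 0.074], [0.0, -0.0, 0.074], [0.0, -0.0, 0.074], [0.0, -0.0, 0.074], [0.0, -0.0, 0.074]] 
R [[-0.01, -0.018, 0.002], [-0.0, -0.0, 0.003], [-0.0, -0.0, -0.0], [-0.0, -0.0, -0.0], [-0.0, -0.0, -0.0], [-0.0, -0.0, -0.0], [-0.0, -0.0, -0.0]]
end [ 496.1 -161.4  106. ] 7
```

Request:
move_arm(linear=[[-0.009,-0.003,0.045],[-0.009,-0.003,0.044],[0,0,0.074],[0,0,0.074],[0,0,0.074],[0,0,0.074],[0,0,0.074],[0,0,0]], rotation=[[-0.01,-0.018,0.002],[0,0,0.003],[0,0,0],[0,0,0],[0,0,0],[0,0,0],[0,0,0],[0,0,0]], fingers=[0.2,0.2,0.2,0.2,0.2,0.2,0.2,0.2])

```text
t: 16.72
tcp_pos: [494.5, -161.3, 103.5]
ee_rot: [-0.003, 0.0, 1.0, 0.0]
wrist_force: [-0.1, 0.6, -1.4]
gripper_width: 58.6
grasp_force: 44.4
```

Request:
move_arm(linear=[[0,0,0.01],[0,0,0.01],[0,0,0]], rotation=[[0,0,0],[0,0,0],[0,0,0]], fingers=[0.2,0.2,0.2])

```text
t: 16.97
tcp_pos: [496.7, -162.7, 102.5]
ee_rot: [0.001, 0.001, 1.0, -0.0]
wrist_force: [-0.0, 0.7, -2.8]
gripper_width: 59.1
grasp_force: 44.4
```

Request:
move_arm(linear=[[0,0,0.01],[0,0,0],[0,0,0]], rotation=[[0,0,0],[0,0,0],[0,0,0]], fingers=[0.2,0.2,0.2])

```text
t: 17.22
tcp_pos: [496.4, -162.8, 100.3]
ee_rot: [0.0, 0.001, 1.0, -0.0]
wrist_force: [-0.1, -0.7, -1.8]
gripper_width: 59.1
grasp_force: 44.4
```

Request:
move_arm(linear=[[0,0,0.007],[0,0,0],[0,0,0]], rotation=[[0,0,0],[0,0,0],[0,0,0]], fingers=[0.2,0.2,0.2])

```text
t: 17.47
tcp_pos: [496.6, -162.9, 99.6]
ee_rot: [0.001, 0.001, 1.0, -0.0]
wrist_force: [-1.8, 0.4, 6.6]
gripper_width: 58.9
grasp_force: 45.0
```

Request:
move_arm(linear=[[0,0,0],[0,0,0],[0,0,-0.01],[0,0,-0.05],[0,0,-0.15],[0,0,-0.19],[0,0,-0.19],[0,0,-0.19]], rotation=[[0,0,0],[0,0,0],[0,0,0],[0,0,0],[0,0,0],[0,0,0],[0,0,0],[0,0,0]], fingers=[0.75,0.75,0.75,0.75,0.75,0.9,1,1])

```text
t: 18.13
tcp_pos: [495.8, -162.8, 257.0]
ee_rot: [0.0, 0.001, 1.0, -0.0]
wrist_force: [1.1, 0.6, -0.8]
gripper_width: 85.4
grasp_force: 0.0
```

Request:
move_arm(linear=[[0,0,0],[0,0,0],[0,0,0]], rotation=[[0,0,0],[0,0,0],[0,0,0]], fingers=[1,1,1])

```text
t: 18.38
tcp_pos: [495.8, -162.5, 254.7]
ee_rot: [0.0, 0.001, 1.0, -0.0]
wrist_force: [-1.0, 0.2, -0.6]
gripper_width: 85.4
grasp_force: 0.0
```

Run:
```python
from h import *
s=readout.sense();p,R=pose();print(s['t'],p,s['ee_rot'])
c=cal('wrist'); im=snap('wrist','w10.png'); np.savez('c10.npz',*c)
print('top',fit(im,c,'',(494.9,-161.4),142,radii=(7,),search=3),'brg@92',fit(im,c,'',(494.9,-161.4),92,radii=(31,),search=4))
t=snap('top','t10.png')
o=np.zeros((400,800,3),'uint8'); o[:,:400]=cv2.resize(im[100:300,150:350,::-1],(400,400),interpolation=cv2.INTER_CUBIC); o[:300,400:]=cv2.resize(t[180:255,120:220,::-1],(400,300),interpolation=cv2.INTER_CUBIC)
cv2.imwrite('pics/v10.png',o)
plan([(440,60,240,np.pi),(512,295,200,np.pi)])
```

```text
18.3833 [ 495.75870802 -162.53771237  254.6860226 ] [ 1.47509302e-04  1.12630227e-03  9.99999320e-01 -2.62390149e-04]
top (array([ 495.7, -161.4]), np.float64(389.6)) brg@92 (array([ 497.1, -159.6]), np.float64(300.4))
L [[0.046, 0.185, 0.011], [0.047, 0.185, 0.011], [0.046, 0.186, 0.011], [0.046, 0.185, 0.011], [0.047, 0.185, 0.011], [0.046, 0.186, 0.011], [-0.051, 0.168, 0.029], [-0.052, 0.168, 0.028]] 
R [[-0.0, -0.005, -0.001], [-0.0, -0.0, -0.0], [-0.0, -0.0, -0.001], [-0.0, -0.0, -0.001], [-0.0, -0.0, -0.001], [-0.0, -0.0, -0.0], [-0.0, -0.0, -0.0], [-0.0, -0.0, -0.0]]
L [[-0.051, 0.167, 0.029], [-0.052, 0.168, 0.028], [-0.051, 0.168, 0.029], [-0.052, 0.168, 0.029], [-0.051, 0.168, 0.028]] 
R [[-0.0, -0.0, -0.0], [-0.0, -0.0, -0.0], [-0.0, -0.0, -0.0], [-0.0, -0.0, -0.0], [-0.0, -0.0, -0.0]]
end [512.  295.1 200. ] 13
```

View pics/v10.png

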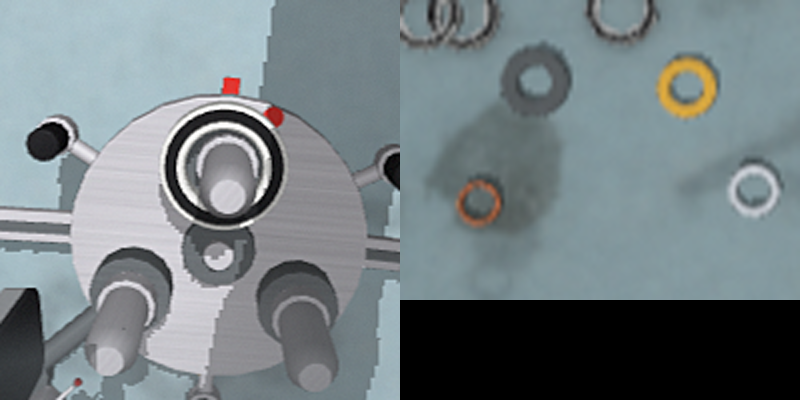

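The bearing is seated flat on the front arbor, and the top view shows all four rings where they were. Next is ring_55.

Request:
move_arm(linear=[[0.046,0.185,0.011],[0.047,0.185,0.011],[0.046,0.186,0.011],[0.046,0.185,0.011],[0.047,0.185,0.011],[0.046,0.186,0.011],[-0.051,0.168,0.029],[-0.052,0.168,0.028]], rotation=[[0,-0.005,0],[0,0,0],[0,0,0],[0,0,0],[0,0,0],[0,0,0],[0,0,0],[0,0,0]], fingers=[1,1,1,1,1,1,1,1])

```text
t: 19.15
tcp_pos: [460.4, 128.5, 228.5]
ee_rot: [0.0, 0.001, 1.0, -0.001]
wrist_force: [0.4, -0.4, -1.0]
gripper_width: 85.1
grasp_force: 0.0
```

Request:
move_arm(linear=[[-0.051,0.167,0.029],[-0.052,0.168,0.028],[-0.051,0.168,0.029],[-0.052,0.168,0.029],[-0.051,0.168,0.028],[0,0,0.15],[0,0,0],[0,0,0]], rotation=[[0,0,0],[0,0,0],[0,0,0],[0,0,0],[0,0,0],[0,0,0],[0,0,0],[0,0,0]], fingers=[1,1,1,1,1,1,1,1])

```text
t: 19.82
tcp_pos: [512.3, 293.6, 168.2]
ee_rot: [-0.001, 0.001, 1.0, -0.002]
wrist_force: [0.3, 0.1, 0.2]
gripper_width: 85.2
grasp_force: 0.0
```

```bash
cat >> h.py <<'E'
def look(i,n,xy,extra=()):
    s=readout.sense();p,R=pose();print('t',s['t'],'tcp',p.round(1),s['ee_rot'].round(4),'w',round(s['gripper_width'],1),round(s['grasp_force'],1))
    c=cal('wrist'); im=snap('wrist',f'w{i}.png'); np.savez(f'c{i}.npz',*c)
    D,d,t=DIM[n]
    for a in [(d/2,),(D/2,),(D/2,d/2)]: print(n,a,fit(im,c,n,xy,radii=a,ztop=t,search=6))
    print('base',fit(im,c,n,xy,radii=(D/2,),ztop=0,search=6))
E
python3 - <<'E'
from h import *
look(11,'r55',(512,295))
E
```

```text
t 19.8167 tcp [512.3 293.6 168.2] [-1.4e-03  9.0e-04  1.0e+00 -2.4e-03] w 85.2 0.0
r55 (13.8,) (array([510.7, 295.8]), np.float64(223.8))
r55 (27.5,) (array([512.5, 295.7]), np.float64(228.3))
r55 (27.5, 13.8) (array([511.3, 295.8]), np.float64(386.8))
base (array([513.5, 296.1]), np.float64(177.3))
```

Request:
move_arm(linear=[[0.004,0.008,0.18],[0,0,0.18],[0,0,0.18],[0,0,0.12],[0,0,0.055],[0,0,0],[0,0,0]], rotation=[[-0.003,0,0],[0,0,0],[0,0,0],[0,0,0],[0,0,0],[0,0,0],[0,0,0]], fingers=[1,1,1,1,1,0.8,0.8])

```text
t: 20.45
tcp_pos: [514.5, 296.2, 29.3]
ee_rot: [0.002, 0.002, 1.0, 0.001]
wrist_force: [1.0, -0.5, 1.7]
gripper_width: 76.7
grasp_force: 0.0
```

Request:
move_arm(linear=[[0,0,0],[0,0,0],[0,0,0],[0,0,0],[0,0,0],[0,0,0],[0,0,0]], rotation=[[0,0,0],[0,0,0],[0,0,0],[0,0,0],[0,0,0],[0,0,0],[0,0,0]], fingers=[0,0,0,0,0,0,0], newtons=30)

```text
t: 21.03
tcp_pos: [514.6, 296.1, 30.2]
ee_rot: [0.003, 0.001, 1.0, 0.001]
wrist_force: [-0.4, -2.0, 8.0]
gripper_width: 43.0
grasp_force: 3.5
```

Request:
move_arm(linear=[[0,0,0],[0,0,0],[0,0,0],[0,0,0],[0,0,0],[0,0,0]], rotation=[[0,0,0],[0,0,0],[0,0,0],[0,0,0],[0,0,0],[0,0,0]], fingers=[0.7,0.7,0.7,0.7,0.7,0.7])

```text
t: 21.53
tcp_pos: [513.4, 296.3, 28.0]
ee_rot: [0.001, 0.001, 1.0, 0.0]
wrist_force: [-0.8, 0.2, 0.2]
gripper_width: 72.4
grasp_force: 0.0
```

Run:
```python
from h import *
for i in range(3):
    print(pose()[0].round(2),readout.sense()['ee_rot'].round(4),readout.sense()['wrist_force'].round(1)); viewer.capture('top')
look(12,'r55',(512,295.5))
```

```text
[513.36 296.29  27.99] [1.3e-03 1.1e-03 1.0e+00 3.0e-04] [-0.8  0.2  0.2]
[513.4  296.29  27.98] [1.3e-03 1.1e-03 1.0e+00 3.0e-04] [-0.1  0.7 -0. ]
[513.38 296.28  27.96] [1.3e-03 1.1e-03 1.0e+00 3.0e-04] [ 0.2 -0.3 -0. ]
t 21.6833 tcp [513.4 296.3  28. ] [1.3e-03 1.1e-03 1.0e+00 3.0e-04] w 72.3 0.0
r55 (13.8,) (array([508.6, 296. ]), np.float64(184.4))
r55 (27.5,) (array([512. , 295.7]), np.float64(257.3))
r55 (27.5, 13.8) (array([513.3, 295.8]), np.float64(347.2))
base (array([514.1, 295.8]), np.float64(179.1))
```

Request:
move_arm(linear=[[0.005,-0.002,0.023],[0,0,0],[0,0,0]], rotation=[[0,0,0],[0,0,0],[0,0,0]], fingers=[0.7,0.7,0.7])

```text
t: 21.98
tcp_pos: [512.1, 295.6, 23.0]
ee_rot: [0.001, 0.001, 1.0, 0.0]
wrist_force: [-0.5, -0.6, 0.3]
gripper_width: 72.7
grasp_force: 0.0
```

Request:
move_arm(linear=[[0,0,0],[0,0,0],[0,0,0],[0,0,0],[0,0,0],[0,0,0]], rotation=[[0,0,0],[0,0,0],[0,0,0],[0,0,0],[0,0,0],[0,0,0]], fingers=[0,0,0,0,0,0], newtons=30)

```text
t: 22.48
tcp_pos: [512.5, 295.9, 24.1]
ee_rot: [0.002, 0.001, 1.0, 0.0]
wrist_force: [-2.2, -1.8, 5.9]
gripper_width: 52.8
grasp_force: 30.8
```

Run:
```python
from h import *
p=pose()[0]
plan([(p[0],p[1],110,np.pi,4),(440,60,200,np.pi),(496,-161.8,200,np.pi)])
```

```text
L [[-0.0, 0.0, -0.107], [-0.0, 0.0, -0.108], [-0.0, 0.0, -0.107], [-0.0, 0.0, -0.108], [0.052, -0.169, -0.064], [0.051, -0.168, -0.064], [0.052, -0.169, -0.065], [0.052, -0.168, -0.064]] 
R [[0.002, 0.006, -0.001], [-0.0, 0.0, -0.001], [-0.0, 0.0, -0.001], [-0.0, 0.0, -0.001], [-0.0, 0.0, -0.0], [-0.0, 0.0, -0.0], [-0.0, 0.0, -0.0], [-0.0, 0.0, -0.0]]
L [[0.052, -0.169, -0.064], [0.051, -0.168, -0.064], [0.052, -0.169, -0.064], [-0.047, -0.185, -0.0], [-0.046, -0.185, -0.0], [-0.047, -0.184, -0.0], [-0.047, -0.185, -0.0], [-0.046, -0.185, -0.0]] 
R [[-0.0, 0.0, -0.0], [-0.0, 0.0, -0.0], [-0.0, 0.0, -0.0], [-0.0, 0.0, -0.0], [-0.0, 0.0, -0.0], [-0.0, 0.0, -0.0], [-0.0, 0.0, -0.0], [-0.0, 0.0, -0.0]]
L [[-0.047, -0.185, -0.0]] 
R [[-0.0, 0.0, -0.0]]
end [ 496.  -161.9  199.9] 17
```

Request:
move_arm(linear=[[0,0,-0.107],[0,0,-0.108],[0,0,-0.107],[0,0,-0.108],[0.052,-0.169,-0.064],[0.051,-0.168,-0.064],[0.052,-0.169,-0.065],[0.052,-0.168,-0.064]], rotation=[[0.002,0.006,0],[0,0,0],[0,0,0],[0,0,0],[0,0,0],[0,0,0],[0,0,0],[0,0,0]], fingers=[0,0,0,0,0,0,0,0])

```text
t: 23.15
tcp_pos: [469.9, 159.7, 161.1]
ee_rot: [-0.0, 0.001, 1.0, -0.0]
wrist_force: [1.3, -1.3, -1.0]
gripper_width: 52.6
grasp_force: 31.9
```

Request:
move_arm(linear=[[0.052,-0.169,-0.064],[0.051,-0.168,-0.064],[0.052,-0.169,-0.064],[-0.047,-0.185,0],[-0.046,-0.185,0],[-0.047,-0.184,0],[-0.047,-0.185,0],[-0.046,-0.185,0]], rotation=[[0,0,0],[0,0,0],[0,0,0],[0,0,0],[0,0,0],[0,0,0],[0,0,0],[0,0,0]], fingers=[0,0,0,0,0,0,0,0])

```text
t: 23.82
tcp_pos: [485.6, -126.7, 199.3]
ee_rot: [0.0, 0.001, 1.0, -0.0]
wrist_force: [0.3, -0.0, -0.9]
gripper_width: 52.4
grasp_force: 31.9
```

Request:
move_arm(linear=[[-0.047,-0.185,0],[0,0,0],[0,0,0],[0,0,0],[0,0,0],[0,0,0]], rotation=[[0,0,0],[0,0,0],[0,0,0],[0,0,0],[0,0,0],[0,0,0]], fingers=[0,0,0,0,0,0])

```text
t: 24.32
tcp_pos: [494.9, -160.2, 199.2]
ee_rot: [-0.0, -0.0, 1.0, 0.0]
wrist_force: [0.6, 0.6, -0.6]
gripper_width: 52.6
grasp_force: 31.9
```

```bash
cat >> h.py <<'E'
def hand(i,n,dz,A=(495.2,-161.4)):
    """held ring's centre relative to TCP; dz = TCP height over ring bottom"""
    s=readout.sense();p,R=pose();print('t',s['t'],'tcp',p.round(1),s['ee_rot'].round(4),'w',round(s['gripper_width'],1),round(s['grasp_force'],1))
    c=cal('wrist'); im=snap('wrist',f'w{i}.png'); np.savez(f'c{i}.npz',*c)
    D,d,t=DIM[n]; zt=p[2]-dz+t
    for a in [(d/2,),(D/2,),(D/2,d/2)]:
        f,q=fit(im,c,n,p[:2],radii=a,ztop=zt,search=6); print(a,'offset',(f-p[:2]).round(1),q)
    th=np.linspace(0,2*np.pi,60); g=im[:,:,::-1].copy()
    for r in (D/2,d/2): cv2.polylines(g,[np.round(proj('',np.c_[p[0]+r*np.cos(th),p[1]+r*np.sin(th),np.full(60,zt)],c)).astype(int)],True,(0,0,255),1)
    cv2.polylines(g,[np.round(proj('',np.c_[A[0]+7*np.cos(th),A[1]+7*np.sin(th),np.full(60,142)],c)).astype(int)],True,(0,255,0),1)
    cv2.imwrite(f'pics/h{i}.png',cv2.resize(g[150:350,140:390],(750,600),interpolation=cv2.INTER_CUBIC))
E
python3 - <<'E'
from h import *
hand(13,'r55',24)
E
```

```text
t 24.3167 tcp [ 494.9 -160.2  199.2] [-3.e-04 -2.e-04  1.e+00  2.e-04] w 52.6 31.9
(13.8,) offset [ 0.7 -0.4] 158.7
(27.5,) offset [-0.7  0. ] 205.0
(27.5, 13.8) offset [ 0.6 -0.4] 342.1
```

View pics/h13.png

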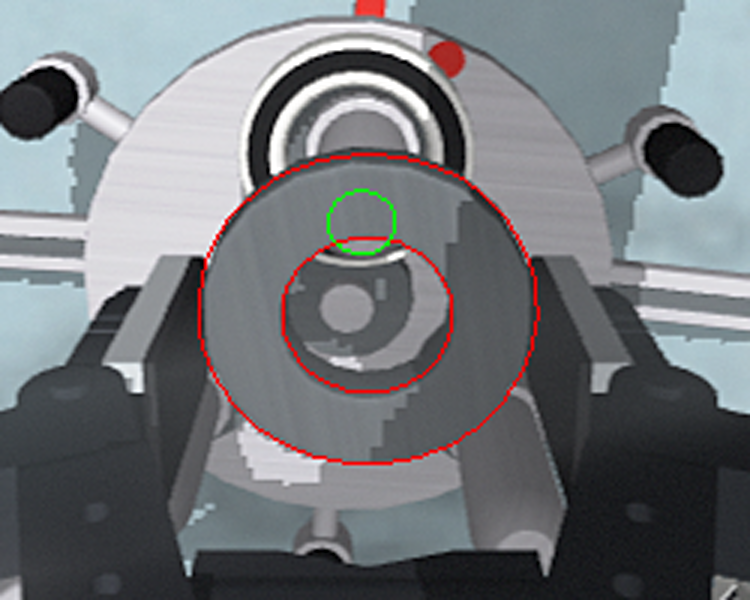

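The red model circles match the held ring_55, so it sits centred on the TCP. I'll shift −1 mm in y and lower.

Request:
move_arm(linear=[[-0.001,-0.005,0.08],[0,0,0.06],[0,0,0.04],[0,0,0.04],[0,0,0.04],[0,0,0.04],[0,0,0.03],[0,0,0]], rotation=[[0,0,0],[0,0,0],[0,0,0],[0,0,0],[0,0,0],[0,0,0],[0,0,0],[0,0,0]], fingers=[0,0,0,0,0,0,0,0], newtons=30)

```text
t: 25.03
tcp_pos: [494.5, -162.6, 132.1]
ee_rot: [-0.001, 0.001, 1.0, 0.0]
wrist_force: [-0.4, 0.4, -1.8]
gripper_width: 52.8
grasp_force: 31.9
```

Request:
move_arm(linear=[[0,0.003,0.025],[0,0,0.025],[0,0,0.01],[0,0,0],[0,0,0]], rotation=[[0,0,0],[0,0,0],[0,0,0],[0,0,0],[0,0,0]], fingers=[0,0,0,0,0])

```text
t: 25.45
tcp_pos: [495.3, -162.4, 121.4]
ee_rot: [-0.0, 0.001, 1.0, -0.0]
wrist_force: [-0.2, -0.1, -1.0]
gripper_width: 52.6
grasp_force: 31.9
```

Request:
move_arm(linear=[[0,0,0.012],[0,0,0],[0,0,0]], rotation=[[0,0,0],[0,0,0],[0,0,0]], fingers=[0,0,0])

```text
t: 25.7
tcp_pos: [495.2, -162.3, 119.1]
ee_rot: [-0.0, 0.001, 1.0, -0.0]
wrist_force: [0.4, 0.7, -1.2]
gripper_width: 52.6
grasp_force: 31.9
```

Request:
move_arm(linear=[[0,0,0.013],[0,0,0],[0,0,0]], rotation=[[0,0,0],[0,0,0],[0,0,0]], fingers=[0,0,0])

```text
t: 25.95
tcp_pos: [495.1, -162.3, 116.3]
ee_rot: [-0.0, 0.001, 1.0, -0.0]
wrist_force: [-0.1, 0.4, -2.0]
gripper_width: 52.8
grasp_force: 31.9
```

Request:
move_arm(linear=[[0,0,0],[0,0,0],[0,0,0],[0,0,0],[0,0,-0.05],[0,0,-0.15],[0,0,-0.19],[0,0,-0.19]], rotation=[[0,0,0],[0,0,0],[0,0,0],[0,0,0],[0,0,0],[0,0,0],[0,0,0],[0,0,0]], fingers=[0.6,0.6,0.6,0.6,0.6,0.6,0.7,0.7])

```text
t: 26.62
tcp_pos: [494.5, -162.2, 234.0]
ee_rot: [-0.001, 0.001, 1.0, -0.0]
wrist_force: [0.4, -0.8, -0.2]
gripper_width: 72.9
grasp_force: 0.0
```

Request:
move_arm(linear=[[0,0,0],[0,0,0],[0,0,0],[0,0,0]], rotation=[[0,0,0],[0,0,0],[0,0,0],[0,0,0]], fingers=[0.7,0.7,0.7,0.7])

```text
t: 26.95
tcp_pos: [494.3, -162.0, 231.4]
ee_rot: [-0.001, 0.001, 1.0, 0.0]
wrist_force: [-0.4, -0.2, 0.2]
gripper_width: 72.6
grasp_force: 0.0
```

Run:
```python
from h import *
s=readout.sense();p,R=pose();print(s['t'],p,s['ee_rot'])
c=cal('wrist'); im=snap('wrist','w14.png'); np.savez('c14.npz',*c)
for z in(98,100,102,104,106): print(z,fit(im,c,'',(495,-161.4),z,radii=(27.5,),search=4))
t=snap('top','t14.png'); d=cv2.absdiff(t,cv2.imread('pics/t10.png')[:,:,::-1]).max(2)[180:255,120:220]; nn,l,st,ce=cv2.connectedComponentsWithStats((d>40).astype('uint8')); print([ (st[i].tolist()) for i in range(1,nn) if st[i,4]>5])
plan([(440,60,230,np.pi),(506,174,175,np.pi)])
```

```text
26.95 [ 494.28114699 -161.98209203  231.3636161 ] [-1.30377726e-03  1.08600844e-03  9.99998549e-01  1.47825256e-04]
98 (array([ 494.9, -162.8]), np.float64(364.8))
100 (array([ 494.5, -162.7]), np.float64(389.0))
102 (array([ 494.1, -162.6]), np.float64(399.7))
104 (array([ 493.5, -162.8]), np.float64(400.5))
106 (array([ 492.9, -162.8]), np.float64(393.0))
[[25, 11, 18, 18, 183]]
L [[0.046, 0.185, 0.001], [0.045, 0.185, 0.001], [0.046, 0.185, 0.001], [0.046, 0.185, 0.001], [0.045, 0.185, 0.001], [0.045, 0.185, 0.001], [-0.082, 0.142, 0.069], [-0.083, 0.143, 0.068]] 
R [[0.001, -0.006, -0.001], [-0.0, -0.0, -0.0], [-0.0, -0.0, -0.001], [-0.0, -0.0, -0.001], [-0.0, -0.0, -0.001], [-0.0, -0.0, -0.0], [-0.0, -0.0, -0.0], [-0.0, -0.0, -0.0]]
L [[-0.082, 0.142, 0.069], [-0.082, 0.143, 0.068]] 
R [[-0.0, -0.0, -0.0], [-0.0, -0.0, -0.0]]
end [505.9 174.  175.1] 10
```

Request:
move_arm(linear=[[0.046,0.185,0.001],[0.045,0.185,0.001],[0.046,0.185,0.001],[0.046,0.185,0.001],[0.045,0.185,0.001],[0.045,0.185,0.001],[-0.082,0.142,0.069],[-0.083,0.143,0.068]], rotation=[[0.001,-0.006,0],[0,0,0],[0,0,0],[0,0,0],[0,0,0],[0,0,0],[0,0,0],[0,0,0]], fingers=[0.7,0.7,0.7,0.7,0.7,0.7,0.7,0.7])

```text
t: 27.72
tcp_pos: [473.6, 118.7, 203.2]
ee_rot: [0.002, 0.0, 1.0, -0.0]
wrist_force: [0.8, -0.9, -0.2]
gripper_width: 72.8
grasp_force: 0.0
```

Request:
move_arm(linear=[[-0.082,0.142,0.069],[-0.082,0.143,0.068],[0,0,0.15],[0,0,0.15],[0,0,0],[0,0,0],[0,0,0],[0,0,0]], rotation=[[0,0,0],[0,0,0],[0,0,0],[0,0,0],[0,0,0],[0,0,0],[0,0,0],[0,0,0]], fingers=[0.7,0.7,0.7,0.7,0.7,0.7,0.7,0.7])

```text
t: 28.38
tcp_pos: [508.6, 173.7, 118.0]
ee_rot: [0.003, 0.002, 1.0, 0.0]
wrist_force: [-0.3, -0.6, 1.2]
gripper_width: 72.5
grasp_force: 0.0
```

Run:
```python
from h import *
look(15,'r48',(506,174))
print(pose()[0])
```

```text
t 28.3833 tcp [508.6 173.7 118. ] [2.8e-03 1.5e-03 1.0e+00 2.0e-04] w 72.5 0.0
r48 (13.8,) (array([506.9, 173.6]), np.float64(337.4))
r48 (24.0,) (array([506. , 173.5]), np.float64(304.6))
r48 (24.0, 13.8) (array([506.6, 173.5]), np.float64(622.1))
base (array([509.7, 173.5]), np.float64(300.1))
[508.63435199 173.6941349  118.09473533]
```

Request:
move_arm(linear=[[0.008,0,0.15],[0,0,0.15],[0,0,0.12],[0,0,0.055],[0,0,0],[0,0,0],[0,0,0]], rotation=[[0,0,0],[0,0,0],[0,0,0],[0,0,0],[0,0,0],[0,0,0],[0,0,0]], fingers=[0.7,0.7,0.7,0.7,0.7,0.7,0.7])

```text
t: 29.02
tcp_pos: [507.5, 174.0, 22.9]
ee_rot: [0.003, 0.001, 1.0, 0.0]
wrist_force: [0.6, 0.1, 0.9]
gripper_width: 72.2
grasp_force: 0.0
```

Request:
move_arm(linear=[[0.005,-0.002,-0.004],[0,0,0],[0,0,0],[0,0,0],[0,0,0],[0,0,0],[0,0,0],[0,0,0]], rotation=[[0,0,0],[0,0,0],[0,0,0],[0,0,0],[0,0,0],[0,0,0],[0,0,0],[0,0,0]], fingers=[0.5,-0.1,-0.1,-0.1,-0.1,-0.1,-0.1,-0.1], newtons=30)

```text
t: 29.68
tcp_pos: [505.8, 173.4, 23.5]
ee_rot: [0.002, 0.001, 1.0, -0.0]
wrist_force: [-1.7, -0.2, 7.0]
gripper_width: 45.8
grasp_force: 30.0
```

Run:
```python
from h import *
p=pose()[0]; print(readout.sense()['gripper_width'],readout.sense()['grasp_force'])
plan([(p[0],p[1],110,np.pi,4),(440,60,200,np.pi),(495,-162,200,np.pi)])
```

```text
45.82243837166536 30.013812597608194
L [[-0.0, -0.0, -0.108], [-0.0, -0.0, -0.108], [-0.0, -0.0, -0.109], [-0.0, -0.0, -0.108], [0.066, -0.113, -0.09], [0.065, -0.114, -0.09], [0.066, -0.113, -0.09], [0.066, -0.114, -0.09]] 
R [[-0.0, 0.009, -0.001], [-0.0, 0.0, -0.001], [-0.0, 0.0, -0.001], [-0.0, 0.0, -0.001], [-0.0, 0.0, -0.0], [-0.0, 0.0, -0.0], [-0.0, 0.0, -0.0], [-0.0, 0.0, -0.0]]
L [[0.066, -0.113, -0.09], [-0.046, -0.185, 0.0], [-0.046, -0.185, 0.0], [-0.046, -0.185, 0.0], [-0.046, -0.185, 0.0], [-0.046, -0.185, 0.0], [-0.046, -0.185, 0.0]] 
R [[-0.0, 0.0, -0.0], [-0.0, 0.0, -0.0], [-0.0, 0.0, -0.0], [-0.0, 0.0, -0.0], [-0.0, 0.0, -0.0], [-0.0, 0.0, -0.0], [-0.0, 0.0, -0.0]]
end [ 495.1 -162.   200.1] 15
```

Request:
move_arm(linear=[[0,0,-0.108],[0,0,-0.108],[0,0,-0.109],[0,0,-0.108],[0.066,-0.113,-0.09],[0.065,-0.114,-0.09],[0.066,-0.113,-0.09],[0.066,-0.114,-0.09]], rotation=[[0,0.009,0],[0,0,0],[0,0,0],[0,0,0],[0,0,0],[0,0,0],[0,0,0],[0,0,0]], fingers=[-0.1,-0.1,-0.1,-0.1,-0.1,-0.1,-0.1,-0.1])

```text
t: 30.35
tcp_pos: [451.5, 81.7, 181.8]
ee_rot: [-0.001, 0.001, 1.0, -0.0]
wrist_force: [-0.6, 0.2, -0.4]
gripper_width: 45.3
grasp_force: 32.0
```

Request:
move_arm(linear=[[0.066,-0.113,-0.09],[-0.046,-0.185,0],[-0.046,-0.185,0],[-0.046,-0.185,0],[-0.046,-0.185,0],[-0.046,-0.185,0],[-0.046,-0.185,0],[0,0,0]], rotation=[[0,0,0],[0,0,0],[0,0,0],[0,0,0],[0,0,0],[0,0,0],[0,0,0],[0,0,0]], fingers=[-0.1,-0.1,-0.1,-0.1,-0.1,-0.1,-0.1,-0.1])

```text
t: 31.02
tcp_pos: [494.5, -170.9, 199.7]
ee_rot: [0.001, 0.007, 1.0, -0.003]
wrist_force: [-0.1, 0.2, -1.0]
gripper_width: 45.7
grasp_force: 32.0
```

Request:
move_arm(linear=[[0,0,0],[0,0,0],[0,0,0],[0,0,0]], rotation=[[0,0,0],[0,0,0],[0,0,0],[0,0,0]], fingers=[-0.1,-0.1,-0.1,-0.1])

```text
t: 31.35
tcp_pos: [493.9, -160.5, 198.9]
ee_rot: [-0.001, -0.0, 1.0, -0.0]
wrist_force: [-0.3, 0.3, -0.7]
gripper_width: 45.3
grasp_force: 32.0
```

Run:
```python
from h import *
hand(16,'r48',23.5)
```

```text
t 31.35 tcp [ 493.9 -160.5  198.9] [-9.e-04 -2.e-04  1.e+00 -1.e-04] w 45.3 32.0
(13.8,) offset [ 0.9 -0.1] 278.6
(24.0,) offset [1.  0.7] 238.1
(24.0, 13.8) offset [0.9 0.1] 489.7
```

Request:
move_arm(linear=[[0,-0.003,0.08],[0,0,0.06],[0,0,0.04],[0,0,0.04],[0,0,0.04],[0,0,0.03],[0,0,0],[0,0,0]], rotation=[[0,0,0],[0,0,0],[0,0,0],[0,0,0],[0,0,0],[0,0,0],[0,0,0],[0,0,0]], fingers=[-0.1,-0.1,-0.1,-0.1,-0.1,-0.1,-0.1,-0.1])

```text
t: 32.07
tcp_pos: [493.9, -162.7, 140.7]
ee_rot: [-0.001, 0.001, 1.0, -0.0]
wrist_force: [-0.3, -0.4, -0.6]
gripper_width: 45.8
grasp_force: 32.0
```

Request:
move_arm(linear=[[0,0.003,0.03],[0,0,0.02],[0,0,0.015],[0,0,0],[0,0,0]], rotation=[[0,0,0],[0,0,0],[0,0,0],[0,0,0],[0,0,0]], fingers=[-0.1,-0.1,-0.1,-0.1,-0.1])

```text
t: 32.48
tcp_pos: [493.8, -162.1, 127.7]
ee_rot: [-0.001, 0.001, 1.0, -0.0]
wrist_force: [-0.7, -0.2, -0.3]
gripper_width: 45.5
grasp_force: 32.0
```

Request:
move_arm(linear=[[0,0,0.008],[0,0,0],[0,0,0]], rotation=[[0,0,0],[0,0,0],[0,0,0]], fingers=[-0.1,-0.1,-0.1])

```text
t: 32.73
tcp_pos: [493.9, -162.2, 126.4]
ee_rot: [-0.001, 0.001, 1.0, -0.0]
wrist_force: [-0.4, -1.0, -1.0]
gripper_width: 45.6
grasp_force: 32.0
```

Request:
move_arm(linear=[[0,0,0],[0,0,0],[0,0,0],[0,0,0],[0,0,-0.05],[0,0,-0.15],[0,0,-0.19],[0,0,-0.15]], rotation=[[0,0,0],[0,0,0],[0,0,0],[0,0,0],[0,0,0],[0,0,0],[0,0,0],[0,0,0]], fingers=[0.5,0.5,0.5,0.5,0.5,0.5,0.5,0.5])

```text
t: 33.4
tcp_pos: [494.3, -162.3, 237.1]
ee_rot: [-0.0, 0.001, 1.0, -0.001]
wrist_force: [-0.0, -0.5, 0.2]
gripper_width: 64.1
grasp_force: 0.0
```

Request:
move_arm(linear=[[0,0,0],[0,0,0],[0,0,0],[0,0,0]], rotation=[[0,0,0],[0,0,0],[0,0,0],[0,0,0]], fingers=[0.5,0.5,0.5,0.5])

```text
t: 33.73
tcp_pos: [493.2, -161.8, 233.3]
ee_rot: [-0.002, 0.001, 1.0, -0.0]
wrist_force: [-0.9, -0.1, -0.3]
gripper_width: 63.9
grasp_force: 0.0
```

Run:
```python
from h import *
s=readout.sense();p,R=pose();print(s['t'],p,s['ee_rot'])
c=cal('wrist'); im=snap('wrist','w17.png'); np.savez('c17.npz',*c)
for z in(108,110,112,114,116): print(z,fit(im,c,'',(494.5,-162),z,radii=(24,),search=4))
t=snap('top','t17.png'); d=cv2.absdiff(t,cv2.imread('pics/t14.png')[:,:,::-1]).max(2)[180:255,120:220]; nn,l,st,ce=cv2.connectedComponentsWithStats((d>40).astype('uint8')); print([ (st[i].tolist()) for i in range(1,nn) if st[i,4]>5])
plan([(430,20,230,np.pi),(424,120.5,170,np.pi)])
```

```text
33.7333 [ 493.18709295 -161.81094114  233.26413618] [-2.02874073e-03  1.13236428e-03  9.99997295e-01 -1.10319131e-04]
108 (array([ 490., -166.]), np.float64(343.2))
110 (array([ 490.2, -166. ]), np.float64(345.8))
112 (array([ 489. , -165.4]), np.float64(351.5))
114 (array([ 494.4, -161.2]), np.float64(304.3))
116 (array([ 493.7, -161.1]), np.float64(296.0))
[[64, 14, 16, 16, 151]]
L [[0.064, 0.182, 0.003], [0.063, 0.181, 0.003], [0.064, 0.182, 0.003], [0.063, 0.182, 0.003], [0.064, 0.182, 0.003], [0.007, 0.126, 0.075], [0.008, 0.125, 0.075], [0.007, 0.126, 0.075]] 
R [[-0.0, -0.009, -0.001], [-0.0, 0.0, -0.001], [-0.0, 0.0, -0.001], [-0.0, 0.0, -0.001], [-0.0, 0.0, -0.0], [-0.0, 0.0, -0.0], [-0.0, 0.0, -0.0], [-0.0, 0.0, -0.0]]
L [[0.008, 0.125, 0.075]] 
R [[-0.0, 0.0, -0.0]]
end [423.9 120.5 170. ] 9
```

Run:
```python
from h import *
c,im=load(17); hsv=cv2.cvtColor(np.ascontiguousarray(im),cv2.COLOR_RGB2HSV)
m=((hsv[...,0]>15)&(hsv[...,0]<32)&(hsv[...,1]>90)).astype('uint8')
nn,l,st,ce=cv2.connectedComponentsWithStats(m); i=1+np.argmax(st[1:,4]); print(st[i],ce[i])
ct=max(cv2.findContours((l==i).astype('uint8'),cv2.RETR_EXTERNAL,cv2.CHAIN_APPROX_NONE)[0],key=len)[:,0]
for z in (107,112):
    q=np.array([ray('',u,z,c)[:2] for u in ct]); print(z,cv2.minEnclosingCircle(q.astype(np.float32)),q.min(0).round(1),q.max(0).round(1))
```

```text
[ 233  169   58   56 1499] [261.23082055 193.27284857]
107 ((495.5075378417969, -162.4518280029297), 24.732120513916016) [ 471.5 -186.2] [ 519.7 -138.1]
112 ((494.0938415527344, -162.4366912841797), 24.233516693115234) [ 470.6 -185.7] [ 517.8 -138.6]
```

Brass ring is flat and centred at z=112. On to ring_41.

Request:
move_arm(linear=[[0.064,0.182,0.003],[0.063,0.181,0.003],[0.064,0.182,0.003],[0.063,0.182,0.003],[0.064,0.182,0.003],[0.007,0.126,0.075],[0.008,0.125,0.075],[0.007,0.126,0.075]], rotation=[[0,-0.009,0],[0,0,0],[0,0,0],[0,0,0],[0,0,0],[0,0,0],[0,0,0],[0,0,0]], fingers=[0.5,0.5,0.5,0.5,0.5,0.5,0.5,0.5])

```text
t: 34.5
tcp_pos: [426.0, 96.5, 185.1]
ee_rot: [0.001, 0.001, 1.0, -0.0]
wrist_force: [0.6, -0.1, -0.7]
gripper_width: 64.2
grasp_force: 0.0
```

Request:
move_arm(linear=[[0.008,0.125,0.075],[0,0,0.15],[0,0,0.15],[0,0,0],[0,0,0],[0,0,0],[0,0,0]], rotation=[[0,0,0],[0,0,0],[0,0,0],[0,0,0],[0,0,0],[0,0,0],[0,0,0]], fingers=[0.5,0.5,0.5,0.5,0.5,0.5,0.5])

```text
t: 35.08
tcp_pos: [426.6, 120.3, 112.4]
ee_rot: [0.003, 0.002, 1.0, 0.0]
wrist_force: [-0.1, -0.4, -0.1]
gripper_width: 64.1
grasp_force: 0.0
```

Run:
```python
from h import *
look(18,'r41',(423.8,120.5))
```

```text
t 35.0833 tcp [426.6 120.3 112.4] [2.8e-03 1.6e-03 1.0e+00 1.0e-04] w 64.1 0.0
r41 (13.8,) (array([423.6, 120.2]), np.float64(455.3))
r41 (20.5,) (array([423.8, 120.5]), np.float64(294.8))
r41 (20.5, 13.8) (array([423.6, 120.2]), np.float64(745.4))
base (array([426.7, 120.1]), np.float64(420.4))
```

Request:
move_arm(linear=[[0.015,0,0.15],[0,0,0.15],[0,0,0.1],[0,0,0.045],[0,0,0],[0,0,0],[0,0,0]], rotation=[[0,0.01,0],[0,0,0],[0,0,0],[0,0,0],[0,0,0],[0,0,0],[0,0,0]], fingers=[0.5,0.5,0.5,0.5,0.5,0.5,0.5])

```text
t: 35.72
tcp_pos: [423.6, 120.5, 23.3]
ee_rot: [0.0, 0.001, 1.0, 0.0]
wrist_force: [-0.8, -0.5, 0.4]
gripper_width: 64.1
grasp_force: 0.0
```

Request:
move_arm(linear=[[0,0,0],[0,0,0],[0,0,0],[0,0,0],[0,0,0],[0,0,0],[0,0,0],[0,0,0]], rotation=[[0,0,0],[0,0,0],[0,0,0],[0,0,0],[0,0,0],[0,0,0],[0,0,0],[0,0,0]], fingers=[-0.3,-0.3,-0.3,-0.3,-0.3,-0.3,-0.3,-0.3], newtons=30)

```text
t: 36.38
tcp_pos: [423.2, 120.4, 23.2]
ee_rot: [-0.0, 0.001, 1.0, -0.0]
wrist_force: [-1.3, -0.7, 7.1]
gripper_width: 38.7
grasp_force: 29.4
```

Run:
```python
from h import *
p=pose()[0]; print(readout.sense()['gripper_width'],readout.sense()['grasp_force'])
plan([(p[0],p[1],110,np.pi,4),(440,20,210,np.pi),(494,-161.8,210,np.pi)])
```

```text
38.657817622266975 29.383124331361614
L [[0.0, -0.0, -0.109], [0.0, -0.0, -0.108], [0.0, -0.0, -0.109], [0.0, -0.0, -0.108], [-0.021, -0.126, -0.125], [-0.021, -0.125, -0.125], [-0.021, -0.126, -0.125], [-0.021, -0.125, -0.125]] 
R [[-0.0, -0.0, -0.001], [-0.0, -0.0, -0.002], [-0.0, -0.0, -0.001], [-0.0, -0.0, -0.001], [-0.0, -0.0, -0.0], [-0.0, -0.0, -0.0], [-0.0, -0.0, -0.0], [-0.0, -0.0, -0.0]]
L [[-0.054, -0.182, 0.0], [-0.054, -0.182, 0.0], [-0.054, -0.181, 0.0], [-0.054, -0.182, 0.0], [-0.054, -0.182, 0.0]] 
R [[-0.0, -0.0, -0.0], [-0.0, -0.0, -0.0], [-0.0, -0.0, -0.0], [-0.0, -0.0, -0.0], [-0.0, -0.0, -0.0]]
end [ 494.  -161.8  210. ] 13
```

Request:
move_arm(linear=[[0,0,-0.109],[0,0,-0.108],[0,0,-0.109],[0,0,-0.108],[-0.021,-0.126,-0.125],[-0.021,-0.125,-0.125],[-0.021,-0.126,-0.125],[-0.021,-0.125,-0.125]], rotation=[[0,0,0],[0,0,0],[0,0,0],[0,0,0],[0,0,0],[0,0,0],[0,0,0],[0,0,0]], fingers=[-0.3,-0.3,-0.3,-0.3,-0.3,-0.3,-0.3,-0.3])

```text
t: 37.05
tcp_pos: [439.0, 18.7, 210.6]
ee_rot: [-0.001, 0.001, 1.0, -0.0]
wrist_force: [1.0, -0.7, -1.1]
gripper_width: 38.8
grasp_force: 31.3
```

Request:
move_arm(linear=[[-0.054,-0.182,0],[-0.054,-0.182,0],[-0.054,-0.181,0],[-0.054,-0.182,0],[-0.054,-0.182,0],[0,0,0],[0,0,0],[0,0,0]], rotation=[[0,0,0],[0,0,0],[0,0,0],[0,0,0],[0,0,0],[0,0,0],[0,0,0],[0,0,0]], fingers=[-0.3,-0.3,-0.3,-0.3,-0.3,-0.3,-0.3,-0.3])

```text
t: 37.72
tcp_pos: [492.5, -161.5, 208.8]
ee_rot: [-0.001, 0.001, 1.0, 0.0]
wrist_force: [-0.1, 0.7, -0.6]
gripper_width: 38.7
grasp_force: 31.3
```

Request:
move_arm(linear=[[0,0,0],[0,0,0],[0,0,0],[0,0,0]], rotation=[[0,0,0],[0,0,0],[0,0,0],[0,0,0]], fingers=[-0.3,-0.3,-0.3,-0.3])

```text
t: 38.05
tcp_pos: [493.0, -161.2, 208.9]
ee_rot: [-0.001, 0.0, 1.0, -0.0]
wrist_force: [0.2, -0.3, -0.4]
gripper_width: 38.6
grasp_force: 31.3
```

Run:
```python
from h import *
hand(19,'r41',23.3)
```

```text
t 38.05 tcp [ 493.  -161.2  208.9] [-1.e-03  4.e-04  1.e+00 -3.e-04] w 38.6 31.3
(13.8,) offset [ 0.6 -0.1] 335.1
(20.5,) offset [0.8 0.4] 275.7
(20.5, 13.8) offset [0.7 0.1] 589.2
```

Request:
move_arm(linear=[[-0.005,-0.002,0.08],[0,0,0.08],[0,0,0.05],[0,0,0.04],[0,0,0.03],[0,0,0.03],[0,0,0],[0,0,0]], rotation=[[0,0,0],[0,0,0],[0,0,0],[0,0,0],[0,0,0],[0,0,0],[0,0,0],[0,0,0]], fingers=[-0.3,-0.3,-0.3,-0.3,-0.3,-0.3,-0.3,-0.3])

```text
t: 38.77
tcp_pos: [493.9, -162.6, 146.8]
ee_rot: [-0.001, 0.001, 1.0, -0.0]
wrist_force: [0.5, 0.5, -1.0]
gripper_width: 39.0
grasp_force: 31.3
```

Request:
move_arm(linear=[[0,0,0.02],[0,0,0.015],[0,0,0],[0,0,0]], rotation=[[0,0,0],[0,0,0],[0,0,0],[0,0,0]], fingers=[-0.3,-0.3,-0.3,-0.3])

```text
t: 39.1
tcp_pos: [493.8, -162.5, 139.8]
ee_rot: [-0.001, 0.001, 1.0, -0.0]
wrist_force: [-0.4, -0.5, -0.3]
gripper_width: 38.6
grasp_force: 31.3
```

Lowering the last 3.5 mm, then releasing and lifting.

Request:
move_arm(linear=[[0,0,0.01],[0,0,0.008],[0,0,0],[0,0,0]], rotation=[[0,0,0],[0,0,0],[0,0,0],[0,0,0]], fingers=[-0.3,-0.3,-0.3,-0.3])

```text
t: 39.43
tcp_pos: [493.8, -162.5, 136.1]
ee_rot: [-0.001, 0.001, 1.0, -0.0]
wrist_force: [-0.2, 0.7, -1.1]
gripper_width: 38.5
grasp_force: 31.3
```

Request:
move_arm(linear=[[0,0,0],[0,0,0],[0,0,0],[0,0,0],[0,0,-0.05],[0,0,-0.15],[0,0,-0.19],[0,0,-0.12]], rotation=[[0,0,0],[0,0,0],[0,0,0],[0,0,0],[0,0,0],[0,0,0],[0,0,0],[0,0,0]], fingers=[0.4,0.4,0.4,0.4,0.4,0.4,0.4,0.4])

```text
t: 40.1
tcp_pos: [495.0, -162.8, 241.9]
ee_rot: [0.001, 0.001, 1.0, -0.001]
wrist_force: [0.6, 0.2, -1.0]
gripper_width: 59.8
grasp_force: 0.0
```

Request:
move_arm(linear=[[0,0,0],[0,0,0],[0,0,0],[0,0,0]], rotation=[[0,0,0],[0,0,0],[0,0,0],[0,0,0]], fingers=[0.4,0.4,0.4,0.4])

```text
t: 40.43
tcp_pos: [493.2, -162.2, 237.1]
ee_rot: [-0.002, 0.001, 1.0, -0.0]
wrist_force: [-0.7, -0.3, -0.4]
gripper_width: 59.8
grasp_force: 0.0
```

```bash
cat >> h.py <<'E'
def blob(im,c,mask,zs,roi=None):
    nn,l,st,ce=cv2.connectedComponentsWithStats(mask.astype('uint8')); i=1+np.argmax(st[1:,4]); print(st[i],ce[i].round(1))
    ct=max(cv2.findContours((l==i).astype('uint8'),cv2.RETR_EXTERNAL,cv2.CHAIN_APPROX_NONE)[0],key=len)[:,0]
    for z in zs:
        q=np.array([ray('',u,z,c)[:2] for u in ct]); print(z,cv2.minEnclosingCircle(q.astype(np.float32)),q.min(0).round(1),q.max(0).round(1))
E
python3 - <<'E'
from h import *
s=readout.sense();p,R=pose();print(s['t'],p,s['ee_rot'])
c=cal('wrist'); im=snap('wrist','w20.png'); np.savez('c20.npz',*c)
for z in(120,122,124): print(z,fit(im,c,'',(494.2,-162),z,radii=(20.5,13.8),search=4),fit(im,c,'',(494.2,-162),z,radii=(20.5,),search=4))
hsv=cv2.cvtColor(im,cv2.COLOR_RGB2HSV); blob(im,c,(hsv[...,0]>15)&(hsv[...,0]<32)&(hsv[...,1]>90),(112,))
t=snap('top','t20.png'); d=cv2.absdiff(t,cv2.imread('pics/t17.png')[:,:,::-1]).max(2)[180:255,120:220]; nn,l,st,ce=cv2.connectedComponentsWithStats((d>40).astype('uint8')); print([ (st[i].tolist()) for i in range(1,nn) if st[i,4]>5])
plan([(430,40,225,np.pi),(440,200,200,np.pi),(417.5,340,140,np.pi)])
E
```

```text
40.4333 [ 493.16122357 -162.18496526  237.11445007] [-2.33587701e-03  1.10210381e-03  9.99996661e-01 -8.08992345e-05]
120 (array([ 494.9, -162.5]), np.float64(796.5)) (array([ 494.9, -162.5]), np.float64(358.1))
122 (array([ 494.4, -162.5]), np.float64(786.7)) (array([ 494.3, -162.4]), np.float64(338.9))
124 (array([ 493.9, -162.4]), np.float64(772.3)) (array([ 493. , -162.4]), np.float64(324.4))
[234 168  57  54 502] [264.1 184.5]
112 ((494.1575012207031, -162.13296508789062), 24.12322235107422) [ 470.4 -185.7] [ 516.4 -138.7]
[[82, 40, 13, 14, 70]]
L [[0.053, 0.168, 0.01], [0.053, 0.169, 0.01], [0.053, 0.168, 0.01], [0.053, 0.169, 0.01], [0.053, 0.168, 0.01], [0.053, 0.169, 0.01], [-0.01, 0.16, 0.025], [-0.01, 0.16, 0.025]] 
R [[-0.0, -0.01, -0.001], [-0.0, 0.0, -0.0], [-0.0, 0.0, -0.001], [-0.0, 0.0, -0.001], [-0.0, 0.0, -0.001], [-0.0, 0.0, -0.0], [-0.0, 0.0, -0.0], [-0.0, 0.0, -0.0]]
L [[-0.01, 0.16, 0.025], [-0.01, 0.16, 0.025], [-0.01, 0.16, 0.025], [0.028, 0.175, 0.075], [0.028, 0.175, 0.075], [0.028, 0.175, 0.075], [0.029, 0.175, 0.075]] 
R [[-0.0, 0.0, -0.0], [-0.0, 0.0, -0.0], [-0.0, 0.0, -0.0], [-0.0, 0.0, -0.0], [-0.0, 0.0, -0.0], [-0.0, 0.0, -0.0], [-0.0, 0.0, -0.0]]
end [417.4 340.  139.9] 15
```

Ring_41 is seated. Next, ring_34.

Request:
move_arm(linear=[[0.053,0.168,0.01],[0.053,0.169,0.01],[0.053,0.168,0.01],[0.053,0.169,0.01],[0.053,0.168,0.01],[0.053,0.169,0.01],[-0.01,0.16,0.025],[-0.01,0.16,0.025]], rotation=[[0,-0.01,0],[0,0,0],[0,0,0],[0,0,0],[0,0,0],[0,0,0],[0,0,0],[0,0,0]], fingers=[0.4,0.4,0.4,0.4,0.4,0.4,0.4,0.4])

```text
t: 41.2
tcp_pos: [434.0, 105.2, 215.3]
ee_rot: [0.001, 0.001, 1.0, -0.001]
wrist_force: [0.6, -1.3, -1.2]
gripper_width: 59.8
grasp_force: 0.0
```

Request:
move_arm(linear=[[-0.01,0.16,0.025],[-0.01,0.16,0.025],[-0.01,0.16,0.025],[0.028,0.175,0.075],[0.028,0.175,0.075],[0.028,0.175,0.075],[0.029,0.175,0.075],[0,0,0.12]], rotation=[[0,0,0],[0,0,0],[0,0,0],[0,0,0],[0,0,0],[0,0,0],[0,0,0],[0,0,0]], fingers=[0.4,0.4,0.4,0.4,0.4,0.4,0.4,0.4])

```text
t: 41.87
tcp_pos: [417.3, 349.0, 116.9]
ee_rot: [0.002, -0.004, 1.0, 0.004]
wrist_force: [0.5, 1.6, 0.6]
gripper_width: 60.1
grasp_force: 0.0
```

Request:
move_arm(linear=[[0,0,0],[0,0,0],[0,0,0],[0,0,0]], rotation=[[0,0,0],[0,0,0],[0,0,0],[0,0,0]], fingers=[0.4,0.4,0.4,0.4])

```text
t: 42.2
tcp_pos: [420.3, 339.2, 117.6]
ee_rot: [0.002, 0.002, 1.0, -0.0]
wrist_force: [-0.3, 0.3, 0.4]
gripper_width: 59.9
grasp_force: 0.0
```

Run:
```python
from h import *
look(21,'r34',(417.5,340))
```

```text
t 42.2 tcp [420.3 339.2 117.6] [ 2.1e-03  2.1e-03  1.0e+00 -1.0e-04] w 59.9 0.0
r34 (13.8,) (array([417.2, 339.8]), np.float64(359.6))
r34 (17.0,) (array([417.2, 339.9]), np.float64(301.3))
r34 (17.0, 13.8) (array([417.2, 339.8]), np.float64(660.3))
base (array([420. , 339.8]), np.float64(314.4))
```

Request:
move_arm(linear=[[0.015,0.003,0.15],[0,0,0.15],[0,0,0.12],[0,0,0.05],[0,0,0],[0,0,0],[0,0,0]], rotation=[[0,0.008,0],[0,0,0],[0,0,0],[0,0,0],[0,0,0],[0,0,0],[0,0,0]], fingers=[0.4,0.4,0.4,0.4,0.4,0.4,0.4])

```text
t: 42.83
tcp_pos: [417.4, 341.1, 24.3]
ee_rot: [0.001, 0.001, 1.0, 0.001]
wrist_force: [0.5, -0.2, -0.2]
gripper_width: 59.6
grasp_force: 0.0
```

Request:
move_arm(linear=[[0,-0.004,0.003],[0,0,0],[0,0,0],[0,0,0],[0,0,0],[0,0,0],[0,0,0],[0,0,0]], rotation=[[0,0,0],[0,0,0],[0,0,0],[0,0,0],[0,0,0],[0,0,0],[0,0,0],[0,0,0]], fingers=[0.2,-0.45,-0.45,-0.45,-0.45,-0.45,-0.45,-0.45], newtons=30)

```text
t: 43.5
tcp_pos: [416.9, 339.9, 23.4]
ee_rot: [0.0, 0.001, 1.0, 0.0]
wrist_force: [-1.0, -1.4, 6.5]
gripper_width: 32.5
grasp_force: 29.2
```

Run:
```python
from h import *
p=pose()[0]; print(readout.sense()['gripper_width'],readout.sense()['grasp_force'])
plan([(p[0],p[1],110,np.pi,4),(440,40,215,np.pi),(494,-161.8,215,np.pi)])
```

```text
32.53796167541666 29.18063633143902
L [[-0.0, 0.0, -0.108], [-0.0, 0.0, -0.108], [-0.0, 0.0, -0.109], [-0.0, 0.0, -0.108], [-0.013, -0.167, -0.058], [-0.013, -0.166, -0.059], [-0.012, -0.167, -0.058], [-0.013, -0.166, -0.058]] 
R [[0.0, 0.001, -0.001], [0.0, -0.0, -0.001], [0.0, -0.0, -0.001], [0.0, -0.0, -0.001], [0.0, -0.0, -0.0], [0.0, -0.0, -0.0], [0.0, -0.0, -0.0], [0.0, -0.0, -0.0]]
L [[-0.013, -0.167, -0.059], [-0.013, -0.167, -0.058], [-0.013, -0.166, -0.058], [-0.013, -0.167, -0.059], [-0.012, -0.166, -0.058], [-0.045, -0.168, -0.0], [-0.045, -0.168, -0.0], [-0.045, -0.169, -0.0]] 
R [[0.0, -0.0, -0.0], [0.0, -0.0, -0.0], [0.0, -0.0, -0.0], [0.0, -0.0, -0.0], [0.0, -0.0, -0.0], [0.0, -0.0, -0.0], [0.0, -0.0, -0.0], [0.0, -0.0, -0.0]]
L [[-0.045, -0.168, -0.0], [-0.046, -0.168, -0.0], [-0.045, -0.168, -0.0]] 
R [[0.0, -0.0, -0.0], [0.0, -0.0, -0.0], [0.0, -0.0, -0.0]]
end [ 494.1 -161.7  215. ] 19
```

Request:
move_arm(linear=[[0,0,-0.108],[0,0,-0.108],[0,0,-0.109],[0,0,-0.108],[-0.013,-0.167,-0.058],[-0.013,-0.166,-0.059],[-0.012,-0.167,-0.058],[-0.013,-0.166,-0.058]], rotation=[[0,0,0],[0,0,0],[0,0,0],[0,0,0],[0,0,0],[0,0,0],[0,0,0],[0,0,0]], fingers=[-0.45,-0.45,-0.45,-0.45,-0.45,-0.45,-0.45,-0.45])

```text
t: 44.17
tcp_pos: [426.1, 205.1, 156.3]
ee_rot: [-0.0, 0.001, 1.0, -0.0]
wrist_force: [1.1, -0.6, 0.5]
gripper_width: 32.2
grasp_force: 29.9
```

Request:
move_arm(linear=[[-0.013,-0.167,-0.059],[-0.013,-0.167,-0.058],[-0.013,-0.166,-0.058],[-0.013,-0.167,-0.059],[-0.012,-0.166,-0.058],[-0.045,-0.168,0],[-0.045,-0.168,0],[-0.045,-0.169,0]], rotation=[[0,0,0],[0,0,0],[0,0,0],[0,0,0],[0,0,0],[0,0,0],[0,0,0],[0,0,0]], fingers=[-0.45,-0.45,-0.45,-0.45,-0.45,-0.45,-0.45,-0.45])

```text
t: 44.83
tcp_pos: [465.7, -62.9, 214.9]
ee_rot: [0.0, 0.001, 1.0, -0.0]
wrist_force: [1.3, -0.1, -0.2]
gripper_width: 32.0
grasp_force: 29.9
```

Request:
move_arm(linear=[[-0.045,-0.168,0],[-0.046,-0.168,0],[-0.045,-0.168,0],[0,0,0],[0,0,0],[0,0,0],[0,0,0],[0,0,0]], rotation=[[0,0,0],[0,0,0],[0,0,0],[0,0,0],[0,0,0],[0,0,0],[0,0,0],[0,0,0]], fingers=[-0.45,-0.45,-0.45,-0.45,-0.45,-0.45,-0.45,-0.45])

```text
t: 45.5
tcp_pos: [492.5, -160.5, 214.0]
ee_rot: [-0.001, -0.0, 1.0, -0.0]
wrist_force: [0.9, -0.0, -0.0]
gripper_width: 32.3
grasp_force: 30.0
```

Run:
```python
from h import *
hand(22,'r34',23.4)
```

```text
t 45.5 tcp [ 492.5 -160.5  214. ] [-6.e-04 -2.e-04  1.e+00 -1.e-04] w 32.3 30.0
(13.8,) offset [-5.2 -1.8] 245.4
(17.0,) offset [0.7 0.4] 232.4
(17.0, 13.8) offset [ 0.7 -0. ] 467.1
```

Request:
move_arm(linear=[[-0.007,-0.004,0.08],[0,0,0.06],[0,0,0.04],[0,0,0.04],[0,0,0.035],[0,0,0.03],[0,0,0],[0,0,0]], rotation=[[0,0,0],[0,0,0],[0,0,0],[0,0,0],[0,0,0],[0,0,0],[0,0,0],[0,0,0]], fingers=[-0.45,-0.45,-0.45,-0.45,-0.45,-0.45,-0.45,-0.45])

```text
t: 46.22
tcp_pos: [493.9, -162.9, 156.8]
ee_rot: [-0.001, 0.001, 1.0, -0.0]
wrist_force: [0.3, 0.1, -0.2]
gripper_width: 31.7
grasp_force: 30.0
```

Request:
move_arm(linear=[[0,0,0.015],[0,0,0.015],[0,0,0],[0,0,0]], rotation=[[0,0,0],[0,0,0],[0,0,0],[0,0,0]], fingers=[-0.45,-0.45,-0.45,-0.45])

```text
t: 46.55
tcp_pos: [493.9, -162.9, 150.9]
ee_rot: [-0.001, 0.001, 1.0, -0.0]
wrist_force: [1.0, 0.7, -0.1]
gripper_width: 32.2
grasp_force: 30.0
```

Request:
move_arm(linear=[[0,0,0.013],[0,0,0.01],[0,0,0],[0,0,0]], rotation=[[0,0,0],[0,0,0],[0,0,0],[0,0,0]], fingers=[-0.45,-0.45,-0.45,-0.45])

```text
t: 46.88
tcp_pos: [493.8, -162.9, 146.2]
ee_rot: [-0.001, 0.001, 1.0, -0.0]
wrist_force: [-0.5, -0.2, 0.6]
gripper_width: 31.8
grasp_force: 30.0
```

Request:
move_arm(linear=[[0,0,0],[0,0,0],[0,0,0],[0,0,0],[0,0,-0.05],[0,0,-0.15],[0,0,-0.15],[0,0,-0.12]], rotation=[[0,0,0],[0,0,0],[0,0,0],[0,0,0],[0,0,0],[0,0,0],[0,0,0],[0,0,0]], fingers=[0.2,0.2,0.2,0.2,0.2,0.2,0.2,0.2])

```text
t: 47.55
tcp_pos: [494.5, -163.0, 243.0]
ee_rot: [0.0, 0.001, 1.0, -0.001]
wrist_force: [1.1, -0.7, 0.3]
gripper_width: 50.9
grasp_force: 0.0
```

Request:
move_arm(linear=[[0,0,0],[0,0,0],[0,0,0],[0,0,0]], rotation=[[0,0,0],[0,0,0],[0,0,0],[0,0,0]], fingers=[0.2,0.2,0.2,0.2])

```text
t: 47.88
tcp_pos: [493.2, -162.6, 239.4]
ee_rot: [-0.002, 0.001, 1.0, -0.0]
wrist_force: [0.3, -0.7, -0.2]
gripper_width: 51.1
grasp_force: 0.0
```

Run:
```python
from h import *
s=readout.sense();p,R=pose();print(s['t'],p,s['ee_rot'])
c=cal('wrist'); im=snap('wrist','w23.png'); np.savez('c23.npz',*c)
for z in(130,132,134): print(z,fit(im,c,'',(494.2,-162),z,radii=(17,),search=4))
f=lambda u,v,h: ray('wrist',(u,v),h,c).round(1)
g=cv2.resize(im[90:290,150:400,::-1],(750,600),interpolation=cv2.INTER_CUBIC); cv2.imwrite('pics/w23b.png',g)
```

```text
47.8833 [ 493.24316884 -162.60601199  239.35313558] [-1.70829655e-03  1.09181194e-03  9.99997940e-01 -9.63155112e-05]
130 (array([ 493.5, -163. ]), np.float64(355.7))
132 (array([ 493.1, -163. ]), np.float64(359.3))
134 (array([ 492.6, -163. ]), np.float64(359.1))
```

View pics/w23b.png

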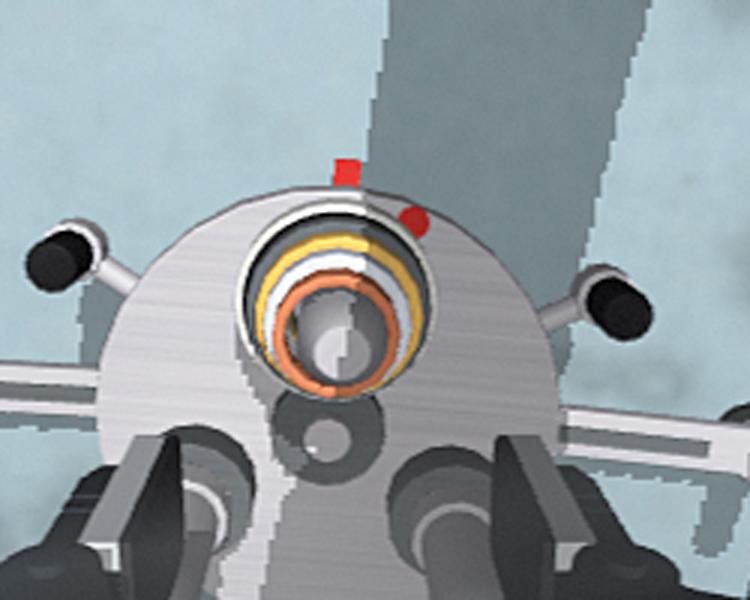

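The stack is complete and flat: bearing, dark, brass, pale and copper rings. Handle c is at crop (623,311). Next I cage handle c between the fingers and swing it along the front.

Run:
```python
from h import *
c,im=load(23)
for n,u,v in (('c',625,313),('a',50,264)): 
    h=ray('',(150+u/3,90+v/3),82,c); print(n,h.round(1)); 
    d=h[:2]-[546.5,-165.8]; print(np.hypot(*d),np.arctan2(d[1],d[0])%(2*np.pi))
C=np.array([546.5,-165.8]); a0=2.01
k=C+105*np.array([np.cos(a0),np.sin(a0)]); print(k)
print(readout.sense()['joint_positions'].round(2))
plan([(k[0],k[1],200,1.8),(k[0],k[1],110,1.8)])
```

```text
c [502.  -71.5  82. ]
104.27611478219069 2.011947459204488
a [ 485.8 -251.5   82. ]
105.05585037277324 4.0959105969599525
[501.85202053 -70.76549085]
[ 0.19  0.23  0.05  1.92 -0.01  1.    1.82]
L [[-0.004, 0.038, 0.016], [0.001, 0.039, 0.017], [0.005, 0.038, 0.016], [0.01, 0.037, 0.016], [0.013, 0.036, 0.017], [0.017, 0.034, 0.016], [0.021, 0.033, 0.016], [0.025, 0.029, 0.017]] 
R [[-0.001, -0.007, 0.223], [0.0, -0.0, 0.223], [0.0, -0.0, 0.224], [0.0, -0.0, 0.223], [0.0, -0.0, 0.223], [0.0, -0.0, 0.223], [0.0, -0.0, 0.224], [-0.0, -0.0, 0.223]]
L [[0.027, 0.027, 0.016], [0.031, 0.023, 0.016], [0.033, 0.02, 0.017], [0.035, 0.017, 0.016], [-0.0, -0.0, 0.15], [-0.0, -0.0, 0.15], [-0.0, -0.0, 0.15]] 
R [[-0.0, -0.0, 0.223], [-0.0, -0.0, 0.223], [-0.0, -0.0, 0.224], [-0.0, -0.0, 0.223], [-0.0, -0.0, -0.0], [-0.0, -0.0, -0.0], [-0.0, -0.0, -0.0]]
end [501.9 -70.7 110. ] 15
```

Request:
move_arm(linear=[[-0.004,0.038,0.016],[0.001,0.039,0.017],[0.005,0.038,0.016],[0.01,0.037,0.016],[0.013,0.036,0.017],[0.017,0.034,0.016],[0.021,0.033,0.016],[0.025,0.029,0.017]], rotation=[[0,-0.007,0.223],[0,0,0.223],[0,0,0.224],[0,0,0.223],[0,0,0.223],[0,0,0.223],[0,0,0.224],[0,0,0.223]], fingers=[-0.1,-0.1,-0.1,-0.1,-0.1,-0.1,-0.1,-0.1])

```text
t: 48.6
tcp_pos: [499.3, -101.2, 212.9]
ee_rot: [0.0, 0.435, 0.9, -0.0]
wrist_force: [0.2, -0.2, -0.1]
gripper_width: 38.2
grasp_force: 0.0
```

Request:
move_arm(linear=[[0.027,0.027,0.016],[0.031,0.023,0.016],[0.033,0.02,0.017],[0.035,0.017,0.016],[0,0,0.15],[0,0,0.15],[0,0,0.12],[0,0,0]], rotation=[[0,0,0.223],[0,0,0.223],[0,0,0.224],[0,0,0.223],[0,0,0],[0,0,0],[0,0,0],[0,0,0]], fingers=[-0.1,-0.1,-0.1,-0.1,-0.1,-0.1,-0.1,-0.1])

```text
t: 49.27
tcp_pos: [499.0, -70.5, 112.2]
ee_rot: [-0.003, 0.622, 0.783, -0.003]
wrist_force: [-0.9, -0.0, 0.3]
gripper_width: 38.4
grasp_force: 0.0
```

Request:
move_arm(linear=[[0,0,0],[0,0,0],[0,0,0],[0,0,0]], rotation=[[0,0,0],[0,0,0],[0,0,0],[0,0,0]], fingers=[-0.1,-0.1,-0.1,-0.1])

```text
t: 49.6
tcp_pos: [504.0, -71.2, 118.5]
ee_rot: [0.002, 0.622, 0.783, 0.001]
wrist_force: [0.8, -0.3, 0.1]
gripper_width: 38.3
grasp_force: 0.0
```

Run:
```python
from h import *
s=readout.sense();print(s['t'],pose()[0],yaw(),s['joint_positions'].round(2),s['gripper_width'],s['wrist_force'])
k=(502,-71); C=(546.5,-165.8)
plan([(k[0],k[1],84,1.8,2)])
w=[]
n=32
for i,a in enumerate(np.linspace(2.01,4.17,n+1)[1:]):
    w.append((C[0]+105*np.cos(a),C[1]+105*np.sin(a),84,1.8+(3.5-1.8)*(i+1)/n,1))
plan(w,start=(np.array([502,-71,84.]),Rt(1.8)))
```

```text
49.6 [503.99224984 -71.18544589 118.51621881] 1.7996450750050887 [-0.09  0.37  0.18  2.07 -0.1   0.71  0.38] 38.34204779467272 [ 0.84802601 -0.27616517  0.0665489 ]
L [[0.002, -0.005, 0.086], [0.001, -0.005, 0.087]] 
R [[0.01, 0.004, -0.0], [-0.0, 0.0, -0.001]]
end [502.  -71.1  83.9] 2
L [[-0.007, -0.035, 0.0], [-0.009, -0.034, 0.0], [-0.01, -0.034, 0.0], [-0.01, -0.034, 0.0], [-0.01, -0.034, 0.0], [-0.011, -0.034, 0.0], [-0.012, -0.033, 0.0], [-0.012, -0.034, 0.0]] 
R [[0.0, 0.0, -0.106], [0.0, 0.0, -0.106], [0.0, 0.0, -0.107], [0.0, 0.0, -0.106], [0.0, 0.0, -0.106], [0.0, 0.0, -0.106], [0.0, 0.0, -0.107], [0.0, 0.0, -0.106]]
L [[-0.012, -0.033, 0.0], [-0.013, -0.033, 0.0], [-0.014, -0.033, 0.0], [-0.013, -0.032, 0.0], [-0.015, -0.033, 0.0], [-0.015, -0.032, 0.0], [-0.015, -0.032, 0.0], [-0.016, -0.032, 0.0]] 
R [[0.0, 0.0, -0.106], [0.0, 0.0, -0.106], [0.0, 0.0, -0.107], [0.0, 0.0, -0.106], [0.0, 0.0, -0.106], [0.0, 0.0, -0.106], [0.0, 0.0, -0.107], [0.0, 0.0, -0.106]]
L [[-0.016, -0.031, 0.0], [-0.016, -0.031, 0.0], [-0.017, -0.031, 0.0], [-0.018, -0.031, 0.0], [-0.018, -0.031, 0.0], [-0.018, -0.03, 0.0], [-0.019, -0.03, 0.0], [-0.019, -0.03, 0.0]] 
R [[0.0, 0.0, -0.106], [0.0, 0.0, -0.106], [0.0, 0.0, -0.107], [0.0, 0.0, -0.106], [0.0, 0.0, -0.106], [0.0, 0.0, -0.106], [0.0, 0.0, -0.107], [0.0, 0.0, -0.106]]
L [[-0.02, -0.029, 0.0], [-0.02, -0.029, 0.0], [-0.021, -0.029, 0.0], [-0.021, -0.029, 0.0], [-0.021, -0.028, 0.0], [-0.022, -0.028, 0.0], [-0.022, -0.028, 0.0], [-0.022, -0.027, 0.0]] 
R [[0.0, 0.0, -0.106], [0.0, 0.0, -0.106], [0.0, 0.0, -0.107], [0.0, 0.0, -0.106], [0.0, 0.0, -0.106], [0.0, 0.0, -0.107], [0.0, 0.0, -0.106], [0.0, 0.0, -0.106]]
end [ 492.2 -255.7   84. ] 32
```

Request:
move_arm(linear=[[0.002,-0.005,0.086],[0.001,-0.005,0.087],[0,0,0],[0,0,0],[0,0,0]], rotation=[[0.01,0.004,0],[0,0,0],[0,0,0],[0,0,0],[0,0,0]], fingers=[-0.1,-0.1,-0.1,-0.1,-0.1])

```text
t: 50.02
tcp_pos: [501.7, -71.0, 83.6]
ee_rot: [-0.0, 0.622, 0.783, -0.0]
wrist_force: [0.7, 0.1, 0.1]
gripper_width: 38.3
grasp_force: 0.0
```

Request:
move_arm(linear=[[-0.007,-0.035,0],[-0.009,-0.034,0],[-0.01,-0.034,0],[-0.01,-0.034,0],[-0.01,-0.034,0],[-0.011,-0.034,0],[-0.012,-0.033,0],[-0.012,-0.034,0]], rotation=[[0,0,-0.106],[0,0,-0.106],[0,0,-0.107],[0,0,-0.106],[0,0,-0.106],[0,0,-0.106],[0,0,-0.107],[0,0,-0.106]], fingers=[-0.1,-0.1,-0.1,-0.1,-0.1,-0.1,-0.1,-0.1])

```text
t: 50.68
tcp_pos: [459.2, -107.2, 84.1]
ee_rot: [0.0, 0.441, 0.897, -0.0]
wrist_force: [0.5, 1.1, 0.0]
gripper_width: 38.5
grasp_force: 0.4
```

Request:
move_arm(linear=[[-0.012,-0.033,0],[-0.013,-0.033,0],[-0.014,-0.033,0],[-0.013,-0.032,0],[-0.015,-0.033,0],[-0.015,-0.032,0],[-0.015,-0.032,0],[-0.016,-0.032,0]], rotation=[[0,0,-0.106],[0,0,-0.106],[0,0,-0.107],[0,0,-0.106],[0,0,-0.106],[0,0,-0.106],[0,0,-0.107],[0,0,-0.106]], fingers=[-0.1,-0.1,-0.1,-0.1,-0.1,-0.1,-0.1,-0.1])

```text
t: 51.35
tcp_pos: [441.2, -160.8, 84.0]
ee_rot: [-0.0, 0.242, 0.97, -0.0]
wrist_force: [0.7, 1.5, 1.0]
gripper_width: 38.4
grasp_force: 0.3
```

Request:
move_arm(linear=[[-0.016,-0.031,0],[-0.016,-0.031,0],[-0.017,-0.031,0],[-0.018,-0.031,0],[-0.018,-0.031,0],[-0.018,-0.03,0],[-0.019,-0.03,0],[-0.019,-0.03,0]], rotation=[[0,0,-0.106],[0,0,-0.106],[0,0,-0.107],[0,0,-0.106],[0,0,-0.106],[0,0,-0.106],[0,0,-0.107],[0,0,-0.106]], fingers=[-0.1,-0.1,-0.1,-0.1,-0.1,-0.1,-0.1,-0.1])

```text
t: 52.02
tcp_pos: [453.1, -215.6, 83.9]
ee_rot: [-0.001, 0.032, 0.999, -0.001]
wrist_force: [-1.1, 1.3, -0.3]
gripper_width: 38.5
grasp_force: 0.3
```

Run:
```python
from h import *
s=readout.sense();p=pose()[0];print(p,yaw(),s['joint_positions'].round(2),s['wrist_force'].round(1),s['grasp_force'])
d=p[:2]-[546.5,-165.8];print(np.hypot(*d),np.arctan2(d[1],d[0])%6.2832)
w=[];C=(546.5,-165.8);a0=np.arctan2(d[1],d[0])%6.2832;y0=yaw()%6.2832
for i,a in enumerate(np.linspace(a0,4.20,9)[1:]): w.append((C[0]+105*np.cos(a),C[1]+105*np.sin(a),84,y0+.3*(i+1)/8,1))
plan(w)
```

```text
[ 453.13819014 -215.61940569   83.93773919] 3.0771715973750586 [ 0.46  0.42 -0.13  2.09  0.09  0.64  1.78] [-1.1  1.3 -0.3] 0.33931396901607513
105.82249629871221 3.631785134255321
L [[-0.024, -0.029, -0.0], [-0.022, -0.03, -0.0], [-0.023, -0.03, -0.0], [-0.024, -0.028, -0.0], [-0.024, -0.028, -0.0], [-0.026, -0.027, -0.0], [-0.026, -0.027, -0.0], [-0.028, -0.025, -0.0]] 
R [[-0.002, -0.003, -0.075], [-0.0, 0.0, -0.075], [-0.0, 0.0, -0.075], [-0.0, 0.0, -0.075], [-0.0, 0.0, -0.075], [-0.0, 0.0, -0.075], [-0.0, -0.0, -0.075], [-0.0, -0.0, -0.075]]
end [ 495.1 -257.3   83.9] 8
```

Request:
move_arm(linear=[[-0.024,-0.029,0],[-0.022,-0.03,0],[-0.023,-0.03,0],[-0.024,-0.028,0],[-0.024,-0.028,0],[-0.026,-0.027,0],[-0.026,-0.027,0],[-0.028,-0.025,0]], rotation=[[-0.002,-0.003,-0.075],[0,0,-0.075],[0,0,-0.075],[0,0,-0.075],[0,0,-0.075],[0,0,-0.075],[0,0,-0.075],[0,0,-0.075]], fingers=[-0.1,-0.1,-0.1,-0.1,-0.1,-0.1,-0.1,-0.1])

```text
t: 52.68
tcp_pos: [490.7, -252.3, 82.2]
ee_rot: [-0.005, -0.118, 0.993, 0.004]
wrist_force: [-6.2, 8.0, 0.0]
gripper_width: 38.4
grasp_force: 3.8
```

Request:
move_arm(linear=[[0,0,0],[0,0,0],[0,0,0]], rotation=[[0,0,0],[0,0,0],[0,0,0]], fingers=[-0.1,-0.1,-0.1])

```text
t: 52.93
tcp_pos: [495.0, -257.7, 83.6]
ee_rot: [0.0, -0.116, 0.993, -0.0]
wrist_force: [-0.7, -0.4, -0.0]
gripper_width: 38.5
grasp_force: 0.0
```

Run:
```python
from h import *
s=readout.sense();p=pose()[0];print(p,yaw(),s['wrist_force'].round(1),s['grasp_force'])
d=p[:2]-[546.5,-165.8];print(np.hypot(*d),np.arctan2(d[1],d[0])%6.2832)
im=snap('wrist','w24.png');
K=cal('wrist')
# black knob: draw expected at table angle 4.10
k=np.array([546.5+105*np.cos(4.1),-165.8+105*np.sin(4.1)])
print('expected',k,proj('',[[*k,82],[*k,60]],K), 'tcp',proj('',[p-[0,0,10]],K))
g=cv2.cvtColor(im,cv2.COLOR_RGB2GRAY); print('knob row',[int(x) for x in g[int(proj('',[[*k,80]],K)[0,1]),200:330:3]])
```

```text
[ 495.02575555 -257.65540247   83.60682818] -2.9093381730873196 [-0.7 -0.4 -0. ] 0.0
105.29488498991007 4.201623515178245
expected [ 486.14348561 -251.71909666] [[279.79450383 253.46669626]
 [277.39349979 233.9187187 ]] tcp [[262.06957679 259.42432093]]
knob row [54, 139, 140, 141, 130, 46, 41, 43, 154, 190, 190, 190, 191, 122, 132, 130, 130, 131, 129, 129, 103, 61, 61, 61, 59, 62, 59, 61, 61, 59, 61, 59, 57, 147, 51, 55, 58, 72, 137, 137, 138, 110, 60, 60]
```

Request:
move_arm(linear=[[0,0,-0.05],[0,0,-0.1],[0,0,-0.15],[0,0,-0.18],[0,0,-0.18],[0,0,-0.18],[0.1,0.1,0],[0.1,0.1,0]], rotation=[[0,0,0],[0,0,0],[0,0,0],[0,0,0],[0,0,0],[0,0,0],[0,0,0],[0,0,0]], fingers=[-0.1,-0.1,-0.1,-0.1,-0.1,-0.1,-0.1,-0.1])

```text
t: 53.65
tcp_pos: [448.0, -228.0, 254.3]
ee_rot: [0.003, -0.116, 0.993, -0.002]
wrist_force: [-1.5, 0.6, 0.0]
gripper_width: 38.3
grasp_force: 0.0
```

Run:
```python
from h import *
print(pose()[0])
plan([(430,40,260,np.pi),(430,120,260,np.pi)])
```

```text
[ 448.02714866 -228.01991617  254.3144956 ]
L [[-0.032, 0.189, -0.005], [-0.025, 0.19, -0.004], [-0.019, 0.191, -0.004], [-0.012, 0.192, -0.004], [-0.006, 0.192, -0.004], [-0.0, 0.192, -0.004], [0.006, 0.191, -0.004], [0.0, 0.133, -0.0]] 
R [[-0.007, 0.01, 0.066], [-0.0, -0.0, 0.067], [-0.0, -0.0, 0.066], [-0.0, -0.0, 0.066], [-0.0, -0.0, 0.067], [-0.0, -0.0, 0.066], [-0.0, -0.0, 0.066], [-0.0, -0.0, 0.0]]
L [[0.0, 0.134, -0.0], [0.0, 0.133, -0.0]] 
R [[-0.0, -0.0, 0.0], [-0.0, -0.0, 0.0]]
end [430.  119.9 260. ] 10
```

Request:
move_arm(linear=[[-0.032,0.189,-0.005],[-0.025,0.19,-0.004],[-0.019,0.191,-0.004],[-0.012,0.192,-0.004],[-0.006,0.192,-0.004],[0,0.192,-0.004],[0.006,0.191,-0.004],[0,0.133,0]], rotation=[[-0.007,0.01,0.066],[0,0,0.067],[0,0,0.066],[0,0,0.066],[0,0,0.067],[0,0,0.066],[0,0,0.066],[0,0,0]], fingers=[-0.1,-0.1,-0.1,-0.1,-0.1,-0.1,-0.1,-0.1])

```text
t: 54.32
tcp_pos: [427.4, 70.7, 258.9]
ee_rot: [-0.002, -0.002, 1.0, 0.002]
wrist_force: [0.5, -0.4, -0.0]
gripper_width: 39.0
grasp_force: 0.0
```

Request:
move_arm(linear=[[0,0.134,0],[0,0.133,0],[0,0,0],[0,0,0],[0,0,0]], rotation=[[0,0,0],[0,0,0],[0,0,0],[0,0,0],[0,0,0]], fingers=[-0.1,-0.1,-0.1,-0.1,-0.1])

```text
t: 54.73
tcp_pos: [428.2, 119.8, 258.0]
ee_rot: [-0.003, -0.0, 1.0, 0.001]
wrist_force: [0.1, -0.8, -0.3]
gripper_width: 38.6
grasp_force: 0.0
```

Run:
```python
from h import *
t=snap('top','t25.png');s=snap('scene','s25.png')
print([ (x[1],x[2]) for x in redtop(t,'top',74)])
u=proj('scene',[[546,-166,80]])[0].astype(int);print(u)
o=np.zeros((400,800,3),'uint8');o[:,:400]=cv2.resize(t[135:235,240:340,::-1],(400,400),interpolation=cv2.INTER_CUBIC)
y,x=max(u[1]-50,0),u[0]-50;o[:,400:]=cv2.resize(s[y:y+100,x:x+100,::-1],(400,400),interpolation=cv2.INTER_CUBIC);cv2.imwrite('pics/v25.png',o)
```

```text
[([353.7, 94.5], [825.5, -349.1, 74.0]), ([348.6, 112.1], [769.0, -330.9, 74.0]), ([241.9, 177.0], [568.9, 7.3, 74.0]), ([354.9, 185.2], [537.4, -340.1, 74.0]), ([242.0, 228.2], [411.5, 9.6, 74.0]), ([242.4, 255.5], [329.0, 9.6, 74.0])]
[272 163]
```

View pics/v25.png

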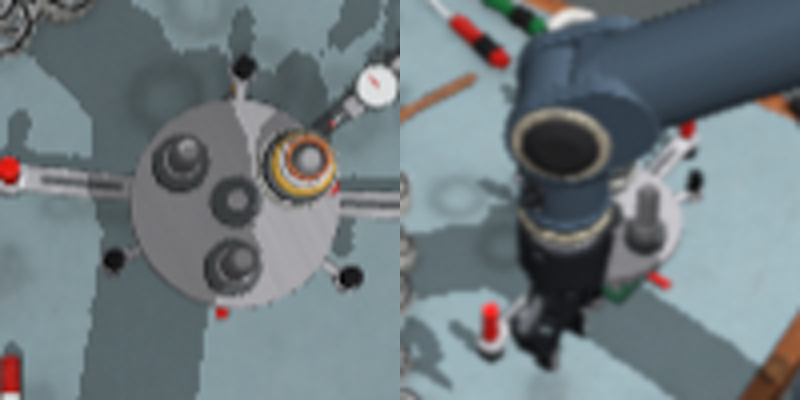

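The loaded arbor stands at the dial indicator. The handles sit exactly where the old ones did, so the table is in its detent, and both legs are out. Handing in.

```bash
python3 -c "
from h import *
print(bot.close_job())"
```

```text
the job is handed in; nothing more can be done
None
```

The job is handed in: both legs are at their stops, the bearing and all four rings lie flat on the red-dot arbor from widest to narrowest, and the table is turned one station so that arbor sits at the dial indicator; the hand-in gave no verdict.

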